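# Grade a brittle ceramic tube on the ring gauge

## Robot

A 6-joint arm with a two-finger parallel gripper is mounted at the origin on the work surface. World frame = base frame: x ahead of the robot, y to its left, z up, the work surface at z = 0. Lengths are in mm, angles in degrees, forces in N, time in s.
With the tool pointing down it reaches from about 250 to 725 mm from the base axis. Payload 9.7 kg.
Tool frame: the origin (TCP) lies on the mounting face of the last link; the fingertips stand 173 mm ahead of it and the grasp point (between the pads) lies 155 mm ahead of it (r.tip_extent is the x of the fingertips in the tool frame, in mm); x points along the fingers, z is the direction in which the jaws open and shut, and the axes are right-handed (so a half turn about x gives the same grasp; the last joint's range is limited). The gripper opens to 85 mm and grips with 20 to 120 N. Pads are 22 mm wide; open, the fingers measure 114 mm over their backs; the gripper's body (76 mm by 85 mm) begins 54 mm behind the grasp point. The pads swing forward as they close: fully open they stand 13 mm farther back than shut.
Start: joints at [-67.265, 4.979, 10.078, 95.1, 0, 90], TCP at [212.555, -507.265, 404.684] pointing down, gripper open.
Joint ranges: [-179.16, 179.16], [-48.56, 103.87], [-65.8, 70.77], [-126.05, 130.52], [-82.76, 87.17], [-180, 180]. Speed limits (degrees/s): [127.2, 127.2, 147.25, 180, 180, 180].

## Interface

Orientations are given as [roll, pitch, yaw] about the fixed x, y, z axes, in that order (R = Rz(yaw) Ry(pitch) Rx(roll)).
In Python, from plant import r, snapshot, sign_off gives the robot as it stands.
- The arm moves only by the shell command python3 -m jog 'ROWS'. ROWS is JSON, a list of rows, each a list of 7 numbers: the shift along the tool's x, y, z in cm, then the turn, a rotation vector about the tool's x, y, z in degrees, then the finger opening in cm, from 0 to 8.54. In form: [[dx, dy, dz, ax, ay, az, fingers], ...]. A call has 1 to 5 rows; each row is the pose to reach, as a shift and turn from the pose commanded when the call began, along the tool's axes at that moment; what a row does not reach only later rows make up. A row lasts 1/8 s, in which the tool goes at most 62.5 mm and 10.7 degrees, less where a joint would pass 70% of its speed; a pose out of reach is approached as far as the arm can. A call with a gripper value outside its range is refused whole. The fingers move at their own pace and stop on an object; the grip force is fixed at half the most. Time passes only in rows, so rows that repeat a pose let the fingers close. It gives the time, the measured TCP pose, the force and the opening at its end, in the units of the state.
- r.read_state(): the state, without advancing time (a new reading comes with each control period).
- snapshot(name): name is "scene" or "side" or "wrist"; returns a dict with "image" (420x560x3 uint8, blue, green, red), "mtx" (3x3 intrinsics, pixels), "T" (4x4, takes a point from camera to world coordinates). Camera axes: x right, y down, z forward; pixel columns grow to the right and rows downward; lengths in mm; the calibration is good to about 2 mm. A picture is of the moment at which its call begins. There is no depth.
- sign_off(): hands the job in, once; it reports no verdict.
The state is a dict: "time_s": time; "qpos": joint angles; "joint_velocities": joint speeds; "joint_efforts": joint torques, N m; "eef_pos": TCP position; "ee_rot": TCP orientation; "ft_force": force on the tool from outside, world axes, zero at the start; "ft_torque": the same for the moment, N m; "finger_gap": finger opening in mm.
Only numpy, scipy, OpenCV 4.12 (cv2) and the standard library are available. Lean on these libraries where they do the work, as an engineer would, in place of code of your own. Each camera call takes 0.05 s, during which the arm holds its last target.

## Task

Grade the ceramic tube that lies in the rack's orange middle groove: holding it gently, feed it straight through the row of rings on the sizing gauge, widest ring first, until one ring stops it, just touching, then draw it back out and lay it down softly in the cradle of the same colour as the ring that stopped it. The tubes are brittle: grip with no more than about 40 N and never push or drop one hard against anything (20 N chips it). Leave the other two tubes and everything else on the bench where they are.

Things in the scene. Friction and masses are not known exactly. Their poses are not given: they have to be found in the camera images.
- tube_large_center (a point): Centre (on the axis, at mid-length) of the large tube: white brittle ceramic tube, 40 mm outside diameter, 170 mm long, lying along its own x axis; both ends alike. About 0.22 kg. Lying in a V (rack or cradle) its axis is 58 mm above the bench.
- tube_medium_center (a point): Centre (on the axis, at mid-length) of the medium tube: white brittle ceramic tube, 33 mm outside diameter, 170 mm long, lying along its own x axis; both ends alike. About 0.17 kg. Lying in a V (rack or cradle) its axis is 53 mm above the bench.
- tube_small_center (a point): Centre (on the axis, at mid-length) of the small tube: white brittle ceramic tube, 26 mm outside diameter, 170 mm long, lying along its own x axis; both ends alike. About 0.12 kg. Lying in a V (rack or cradle) its axis is 48 mm above the bench.
- rack: Fixed aluminium rack, base 150 x 204 x 8 mm, origin under its centre at bench level. Three grooves along its x at y = -68, 0 (lined orange) and +68 mm (grey), a tube in each, in any order, centre within 10 mm of x = 0. A groove is two 90 degree V blocks at x = -60 and +60 mm, 16 mm wide, vertex 30 mm and top 50 mm above the bench, 44 mm across.
- gauge_mouth (a point): Fixed sizing gauge: four steel rings in a row, 62 mm outside, 12 mm thick. Point: on their level axis, 75 mm above the bench, at the first ring's front face; +x is the feed direction, z up. Front faces at x = 0, 22, 44, 66 mm; bores 44 (plain), 37 (blue band), 30 (yellow), 23 mm (green). The blue ring stops the 40 mm tube, yellow the 33, green the 26. Nothing yields.
- gauge: The same sizing gauge: origin at bench level, 75 mm straight below gauge_mouth, same axes. Its steel base is 16 mm high and spans x = -13 to +91 mm, y = -45 to +45 mm.
- cradle_blue: Fixed blue cradle for tubes that the blue ring stops (large tube): base plate 150 x 64 x 8 mm, origin at bench level under its centre, tube lies along its x on two 90 degree V blocks at x = -60 and +60 mm (16 mm wide, vertex 30 mm above the bench, flanks reaching 22 mm to each side and 50 mm above the bench).
- cradle_yellow: Fixed yellow cradle for tubes that the yellow ring stops (medium tube): base plate 150 x 64 x 8 mm, origin at bench level under its centre, tube lies along its x on two 90 degree V blocks at x = -60 and +60 mm (16 mm wide, vertex 30 mm above the bench, flanks reaching 22 mm to each side and 50 mm above the bench).
- cradle_green: Fixed green cradle for tubes that the green ring stops (small tube): base plate 150 x 64 x 8 mm, origin at bench level under its centre, tube lies along its x on two 90 degree V blocks at x = -60 and +60 mm (16 mm wide, vertex 30 mm above the bench, flanks reaching 22 mm to each side and 50 mm above the bench).
- sanitizer: Bystander: white pump bottle with blue label, 50 mm diameter, 178 mm tall, spout reaching 38 mm from its axis; origin at the centre of its underside.
- swab_jar: Bystander: white jar with blue lid, 52 mm diameter, 110 mm tall; origin at the centre of its underside.
- calliper: Bystander: digital calliper lying flat, 225 mm long along its x, 15 mm high; origin at the centre of its underside.
- pocket_microscope: Bystander: black and silver pocket microscope lying, 150 mm long along its x, 41 mm high; origin at the centre of its underside.
- tape_reel: Bystander: flat white and black component reel, 180 mm diameter, 13 mm high; origin at the centre of its underside.
- gauge_case: Bystander: closed wooden case, 80 x 150 x 46 mm; origin at the centre of its underside.
- mouse: Bystander: white computer mouse on a mat, 36 mm high; origin at the centre of its underside.

How it is judged:
By the outcome, as a careful person would: the job done as asked, in the order asked, and still so for the second after the job is handed in, with the robot touching nothing.
It also fails if it takes over 64 s, if anything falls off the work surface, if the arm or the gripper's body presses on something with over 40 N, if the wrist force passes 120 N, or if a joint passes its speed limit or range.

## Working session

There is one attempt and no reset: what is moved stays moved. The work goes in short steps, Python scripts to look and compute and a shell command to move; the robot and the scene stay as the last step left them, time stands still between calls to the robot, and variables do not carry over. Pictures are saved under pics/ and viewed, and the job is handed in when it is done.

```bash
ls; mkdir -p pics; python3 - <<'E'
from plant import r,snapshot
import cv2,numpy as np
np.set_printoptions(precision=2,suppress=True)
for n in("scene","side","wrist"):
    s=snapshot(n);cv2.imwrite(f"pics/{n}0.png",s["image"]);np.savez(f"pics/{n}0.npz",**s);print(n,s["mtx"],s["T"])
print(r.read_state(),r.tip_extent)
E
```

```text
pics
scene [[482.06   0.   286.84]
 [  0.   482.06 214.45]
 [  0.     0.     1.  ]] [[  -0.53    0.7    -0.47 1224.31]
 [   0.85    0.45   -0.29  428.65]
 [   0.01   -0.55   -0.83 1278.58]
 [   0.      0.      0.      1.  ]]
side [[544.29   0.   275.18]
 [  0.   544.29 206.53]
 [  0.     0.     1.  ]] [[  -0.88   -0.34    0.32   68.68]
 [  -0.47    0.66   -0.59  830.27]
 [  -0.02   -0.67   -0.74 1130.99]
 [   0.      0.      0.      1.  ]]
wrist [[291.72   0.   277.42]
 [  0.   291.72 208.06]
 [  0.     0.     1.  ]] [[   0.39   -0.89   -0.25  275.8 ]
 [  -0.92   -0.37   -0.11 -481.11]
 [  -0.      0.27   -0.96  372.72]
 [   0.      0.      0.      1.  ]]
{'time_s': 0.15, 'qpos': array([-67.27,   5.  ,  10.05,  95.1 ,   0.  ,  90.  ]), 'joint_velocities': array([ 0.06, -0.09,  0.08,  0.  , -0.06,  0.1 ]), 'joint_efforts': array([  0.  , -52.08,  46.5 ,   0.01,   0.  ,  -0.  ]), 'eef_pos': array([ 212.56, -507.28,  404.15]), 'ee_rot': array([178.09,  89.94, 110.83]), 'ft_force': array([0.11, 0.16, 0.25]), 'ft_torque': array([-0.02, -0.  ,  0.01]), 'finger_gap': 85.63431518870865} 173.4
```

View pics/scene0.png

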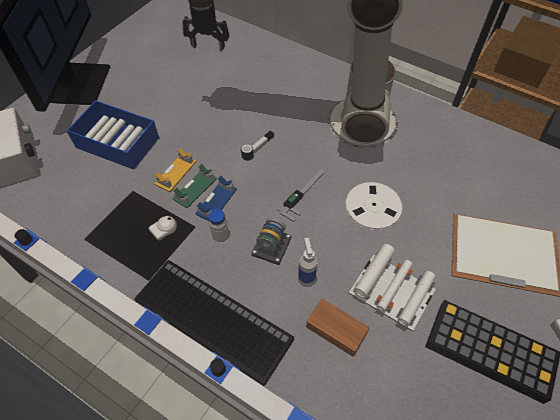

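View pics/side0.png

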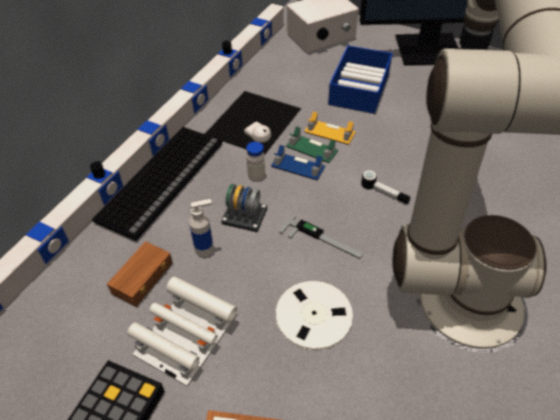

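View pics/wrist0.png

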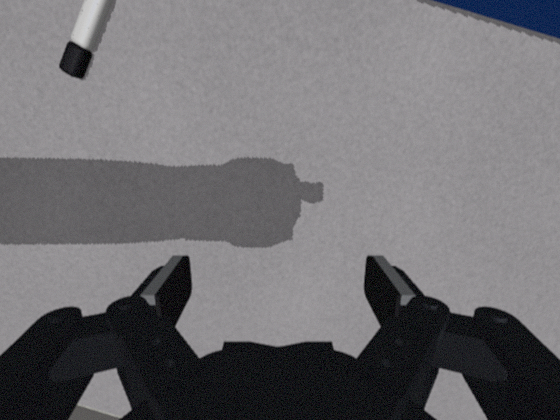

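Scene view: rack around (395,287), gauge (270,242), cradles yellow (177,172), green (195,187), blue (216,197). I'll zoom in on both.

```bash
python3 - <<'E'
import cv2
a=cv2.imread("pics/scene0.png");b=cv2.imread("pics/side0.png")
def c(im,x,y,w,h,n): cv2.imwrite(f"pics/{n}.png",cv2.resize(im[y:y+h,x:x+w],(800,600),interpolation=cv2.INTER_CUBIC))
c(a,335,230,120,90,"z_rack_scene");c(a,225,205,80,60,"z_gauge_scene");c(a,140,140,120,90,"z_crad_scene")
c(b,120,270,140,105,"z_rack_side");c(b,205,170,80,60,"z_gauge_side");c(b,260,100,120,90,"z_crad_side")
E
```

```text
(no output)
```

View pics/z_rack_scene.png

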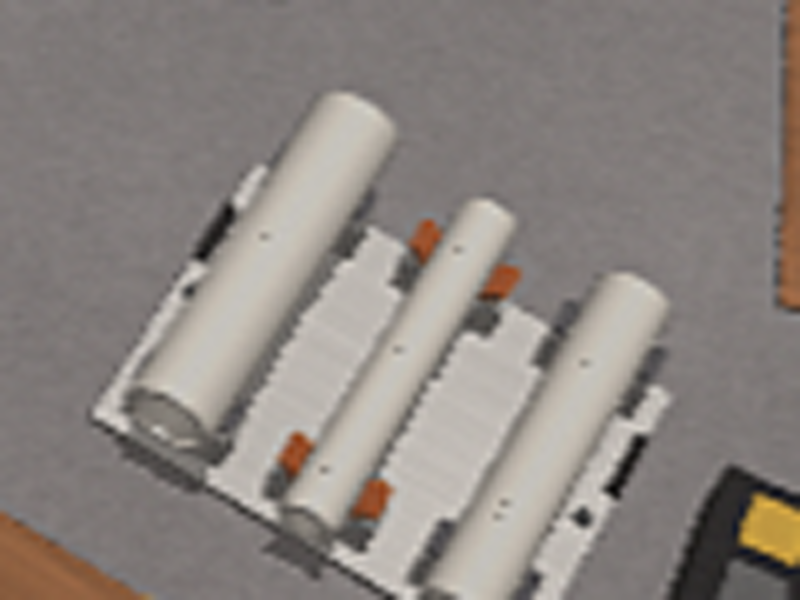

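View pics/z_gauge_scene.png

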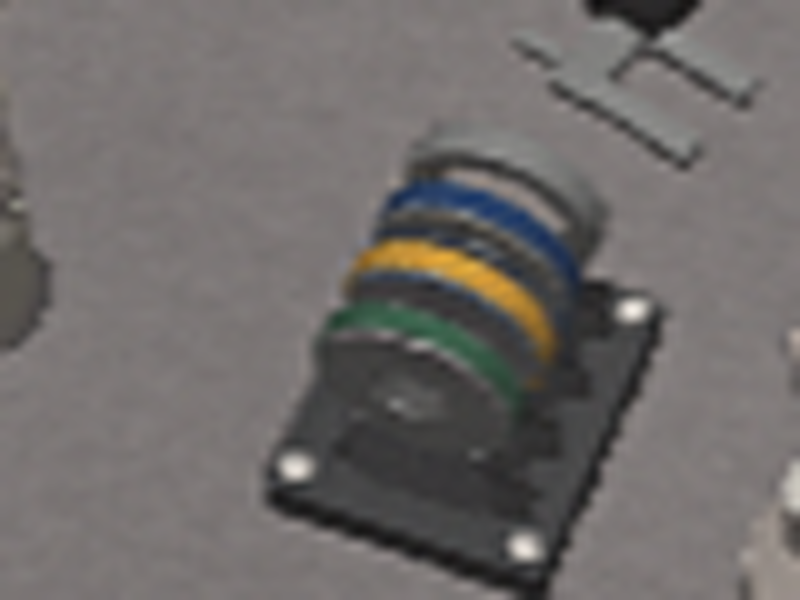

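View pics/z_crad_scene.png

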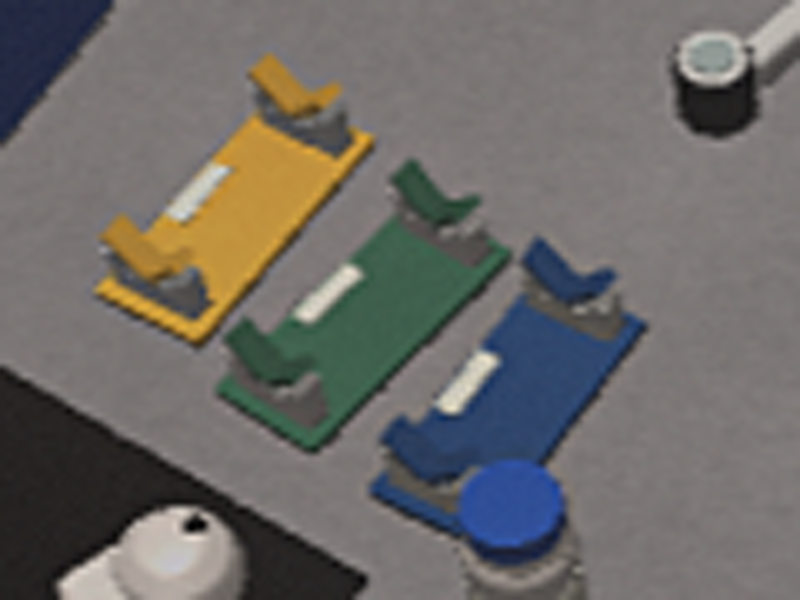

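View pics/z_rack_side.png

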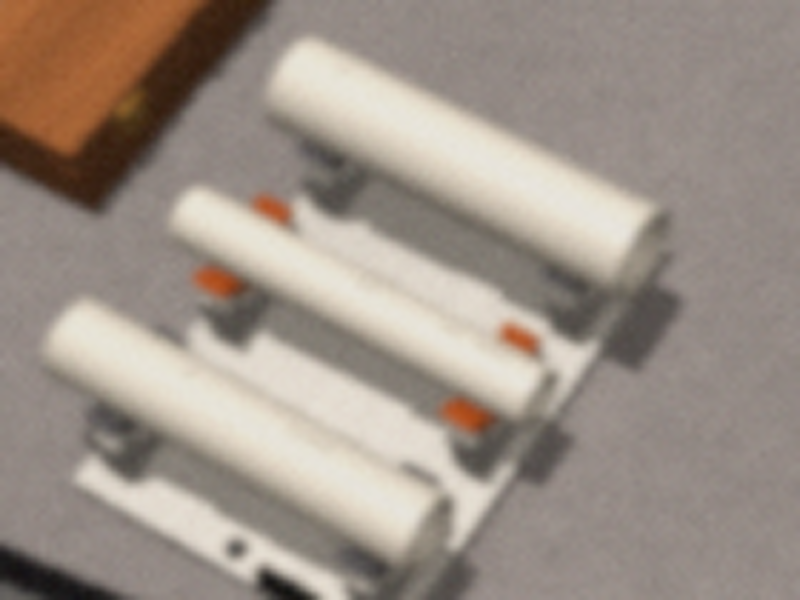

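View pics/z_gauge_side.png

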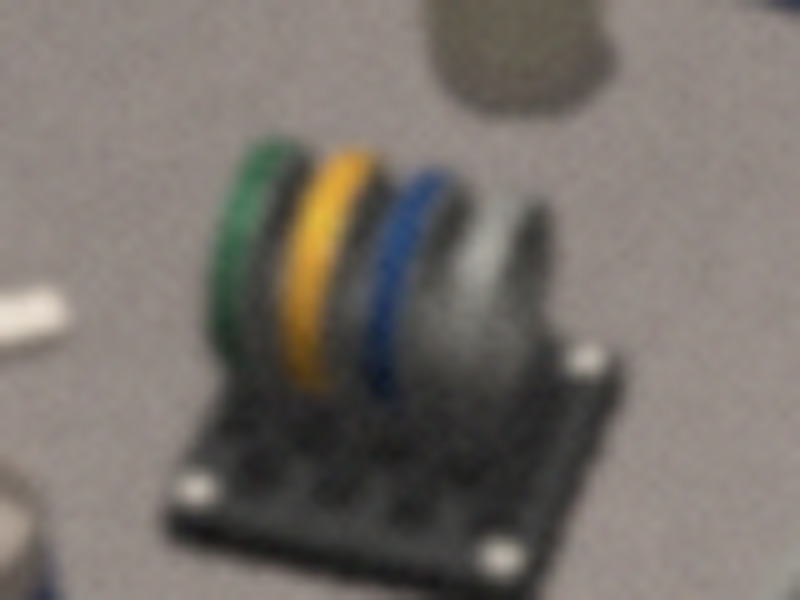

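View pics/z_crad_side.png

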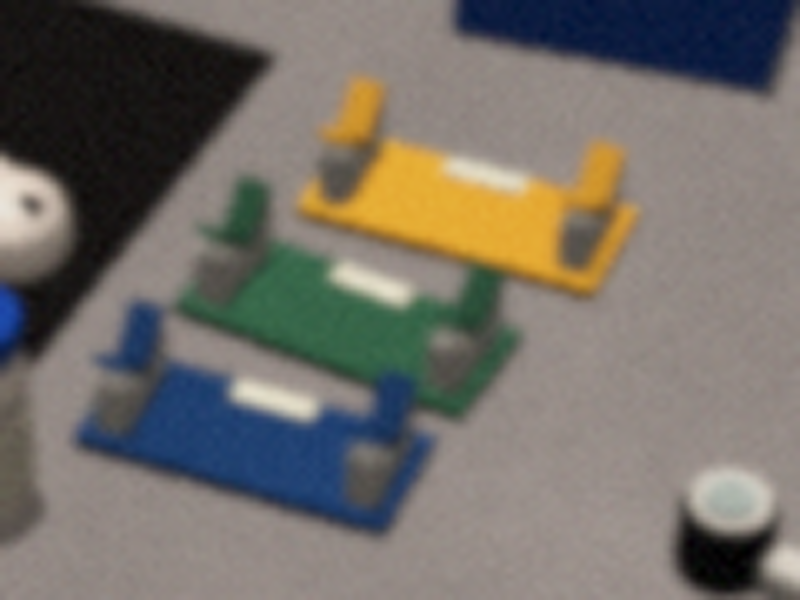

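```bash
cat > h.py <<'E'
import numpy as np,cv2
from scipy.optimize import least_squares
np.set_printoptions(precision=2,suppress=True)
def load(n): return dict(np.load(f"pics/{n}.npz"))
def proj(s,P):
    P=np.atleast_2d(P).astype(float);Ti=np.linalg.inv(s["T"]);c=P@Ti[:3,:3].T+Ti[:3,3]
    p=c@s["mtx"].T;return p[:,:2]/p[:,2:]
def toz(s,uv,z):
    d=s["T"][:3,:3]@np.linalg.solve(s["mtx"],[uv[0],uv[1],1]);o=s["T"][:3,3];return o+d*(z-o[2])/d[2]
def crop(uv,off,sc): return (np.array(uv)+.5)/sc-.5+np.array(off)
def fit(obs,x0,z=None):
    # obs: list of (snapshot, local pts, pixels); finds x,y,yaw
    def W(q,L):
        a=np.radians(q[2]);R=np.array([[np.cos(a),-np.sin(a),0],[np.sin(a),np.cos(a),0],[0,0,1]]);return np.atleast_2d(L)@R.T+[q[0],q[1],0]
    f=lambda q:np.concatenate([(proj(s,W(q,L))-np.atleast_2d(p)).ravel() for s,L,p in obs])
    o=least_squares(f,x0,x_scale=[10,10,3]);return o.x,f(o.x).reshape(-1,2)
E
python3 - <<'E'
from h import *
sc,sd=load("scene0"),load("side0")
g=[(sc,[(-13,45,16),(91,45,16),(91,-45,16)],crop([(660,305),(548,582),(270,485)],(225,205),10)),
(sd,[(-13,-45,16),(-13,45,16),(91,45,16)],crop([(623,353),(530,590),(165,515)],(205,170),10))]
for o in (g[:1],g[1:],g): print("gauge",*fit(o,[550,0,0]))
o=(140,140);k=20/3
for u in [(220,390),(312,450),(512,255)]: print("green sc",toz(sc,crop(u,o,k),8))
for u in [(178,305),(462,418),(522,335)]: print("green sd",toz(sd,crop(u,(260,100),k),8))
for u in [(305,525),(487,212)]: print("tube sc",toz(sc,crop(u,(335,230),k),48))
for u in [(190,218),(530,395)]: print("tube sd",toz(sd,crop(u,(120,270),800/140),48))
E
```

```text
gauge [583.38  -0.45  12.08] [[ 0.66 -0.5 ]
 [-0.11  0.05]
 [-0.53  0.4 ]]
gauge [581.26   0.38  12.06] [[ 0.24 -0.3 ]
 [ 0.05  0.2 ]
 [-0.28  0.07]]
gauge [582.23  -0.18  11.95] [[ 0.93 -0.7 ]
 [ 0.1  -0.2 ]
 [-0.29  0.11]
 [ 0.05 -0.54]
 [-0.2  -0.07]
 [-0.49 -0.25]]
green sc [ 646.41 -357.8     8.  ]
green sc [ 650.12 -298.05    8.  ]
green sc [ 503.69 -288.62    8.  ]
green sd [ 646.12 -297.01    8.  ]
green sd [ 497.82 -286.52    8.  ]
green sd [ 495.82 -349.43    8.  ]
tube sc [646.79 379.22  48.  ]
tube sc [473.99 382.11  48.  ]
tube sd [645.73 380.73  48.  ]
tube sd [481.31 384.75  48.  ]
```

```bash
cat >> h.py <<'E'
from scipy.spatial.transform import Rotation as Ro
def Rt(st): return Ro.from_euler('xyz',st["ee_rot"],degrees=True)
def Rdes(yaw):  # tool x down, tool z = jaw dir
    a=np.radians(yaw);c=np.array([np.cos(a),np.sin(a),0]);x=np.array([0,0,-1.])
    y=c*YS;return Ro.from_matrix(np.column_stack([x,y,np.cross(x,y)]))
YS=1
def togo(st,grasp,yaw):
    R=Rt(st);D=Rdes(yaw);tcp=np.array(grasp)-155*D.as_matrix()[:,0]
    print("shift cm",R.inv().apply(tcp-st["eef_pos"])/10,"turn",(R.inv()*D).as_rotvec(degrees=True),"tcp",tcp)
E
python3 - <<'E'
from h import *
from plant import r
st=r.read_state();R=Rt(st);print(R.as_matrix())
w=load("wrist0");T=w["T"];print("cam in tool",R.inv().apply(T[:3,3]-st["eef_pos"]),R.inv().as_matrix()@T[:3,:3])
sc,sd=load("scene0"),load("side0")
print("sanit",toz(sc,(308,282),0),toz(sd,(204,250),0))
print("jar",toz(sc,(219,238),0),toz(sd,(256,176),0))
E
```

```text
[[-0.    0.92  0.39]
 [ 0.    0.39 -0.92]
 [-1.    0.   -0.  ]]
cam in tool [31.43 68.44  0.33] [[-0.   -0.27  0.96]
 [-0.   -0.96 -0.27]
 [ 1.   -0.   -0.  ]]
sanit [663.85 162.8    0.  ] [656.28 157.23   0.  ]
jar [ 683.19 -145.15    0.  ] [ 668.47 -144.24    0.  ]
```

```bash
python3 - <<'E'
from h import *
from plant import r
st=r.read_state();togo(st,[520,-318,195],-3.9)
E
```

```text
shift cm [ 5.42 35.67 -5.57] turn [26.63 -0.06  0.01] tcp [ 520. -318.  350.]
```

```bash
python3 -m jog '[[5.4,35.7,-5.6,26.6,0,0,8.5],[5.4,35.7,-5.6,26.6,0,0,8.5],[5.4,35.7,-5.6,26.6,0,0,8.5],[5.4,35.7,-5.6,26.6,0,0,8.5],[5.4,35.7,-5.6,26.6,0,0,8.5]]'; python3 - <<'E'
from h import *
from plant import r
st=r.read_state();print(st);togo(st,[520,-318,195],-3.9)
E
```

```text
time_s: 0.78
eef_pos: [468.3, -349.4, 359.6]
ee_rot: [-32.6, 90.0, -126.4]
ft_force: [0.5, -0.9, -0.4]
finger_gap: 84.6
{'time_s': 0.775, 'qpos': array([-36.73,   9.01,   9.5 ,  90.5 ,  -0.  , 147.14]), 'joint_velocities': array([46.75, 21.51, 15.49, -5.96, -0.12, 46.29]), 'joint_efforts': array([ -4.86, -61.39,  44.58,   0.85,   0.11,  -1.28]), 'eef_pos': array([ 468.26, -349.37,  359.62]), 'ee_rot': array([ -32.56,   90.  , -126.43]), 'ft_force': array([ 0.49, -0.87, -0.37]), 'ft_torque': array([-0.02, -0.05, -0.03]), 'finger_gap': 84.58199573401367}
shift cm [ 0.96  4.95 -3.48] turn [0.03 0.   0.  ] tcp [ 520. -318.  350.]
```

```bash
python3 -m jog '[[0.9,4.9,-3.5,0,0,0,8.5],[0.9,4.9,-3.5,0,0,0,8.5],[0.9,4.9,-3.5,0,0,0,8.5],[0.9,4.9,-3.5,0,0,0,8.5]]'; cat > snap.py <<'E'
import sys
from h import *
from plant import r,snapshot
w,n=sys.argv[1:3]
st=r.read_state();s=snapshot(w);np.savez(f"pics/{n}.npz",**s);cv2.imwrite(f"pics/{n}.png",s["image"])
cv2.imwrite(f"pics/{n}_v.png",cv2.resize(s["image"],(800,600),interpolation=cv2.INTER_CUBIC))
print(st["time_s"],st["eef_pos"],st["ee_rot"],st["finger_gap"],st["ft_force"],st["qpos"])
E
python3 snap.py wrist crad1
```

```text
time_s: 1.27
eef_pos: [517.2, -319.9, 351.5]
ee_rot: [42.9, 90.0, -51.1]
ft_force: [0.7, 0.6, -0.1]
finger_gap: 85.2
1.275 [ 517.19 -319.86  351.46] [ 42.85  89.98 -51.09] 85.20635924165146 [ 0.7   0.6  -0.05] [-31.73  12.27  12.35  90.06  -0.01 152.21]
```

View pics/crad1_v.png

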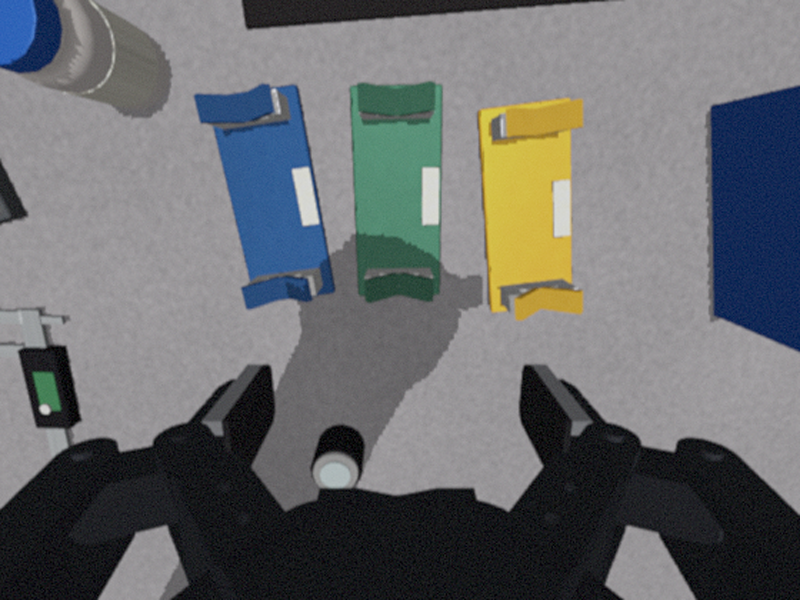

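Green cradle at view pixels about (350–442, 83–300), centre ~(397,190), aligned with the tool. Zooming for the corners.

```bash
python3 - <<'E'
from h import *
a=cv2.imread("pics/crad1.png")
c=np.hstack([a[50:110,230:330],a[180:240,230:330]])
cv2.imwrite("pics/crad1_z.png",cv2.resize(np.vstack([a[50:110,235:325],a[165:225,235:325]]),(720,960))[:,:]) 
cv2.imwrite("pics/crad1_z1.png",cv2.resize(a[50:110,240:320],(800,600),interpolation=cv2.INTER_CUBIC))
cv2.imwrite("pics/crad1_z2.png",cv2.resize(a[160:220,240:320],(800,600),interpolation=cv2.INTER_CUBIC))
E
```

```text
(no output)
```

View pics/crad1_z1.png

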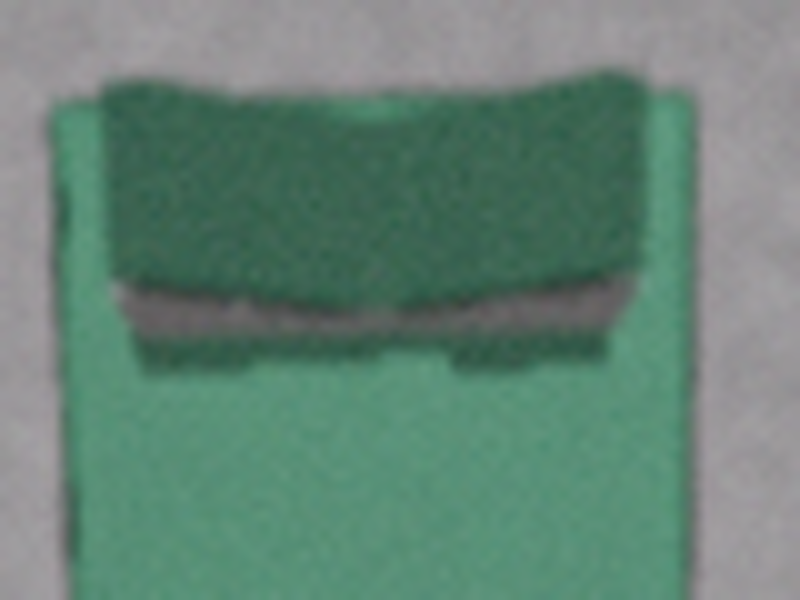

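View pics/crad1_z2.png

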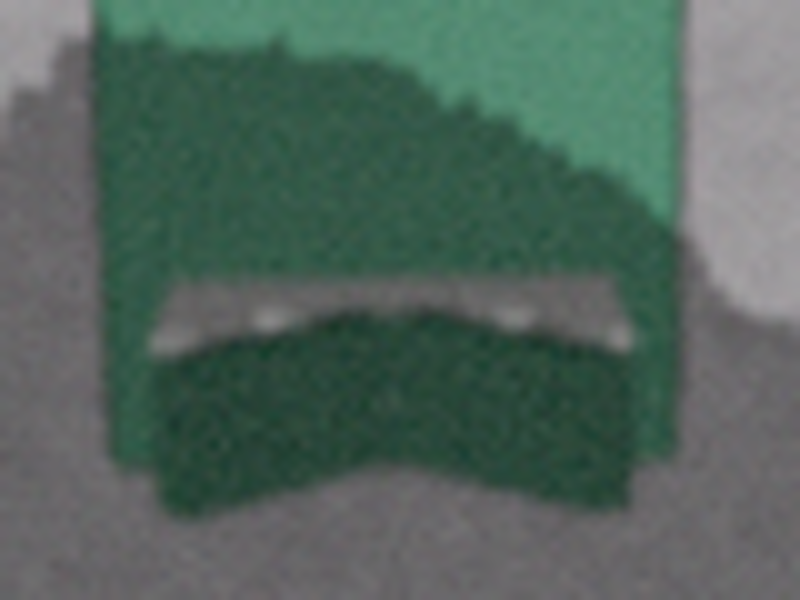

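```bash
python3 - <<'E'
from h import *
w=load("crad1")
pl=[(75,32,8),(75,-32,8),(-75,32,8),(-75,-32,8)];pp=np.vstack([crop([(50,98),(695,92)],(240,50),10),crop([(110,465),(678,462)],(240,160),10)])
fl=[(68,22,50),(68,-22,50),(52,22,50),(52,-22,50),(-52,22,50),(-52,-22,50),(-68,22,50),(-68,-22,50)]
fp=np.vstack([crop([(105,85),(645,75),(110,275),(640,265)],(240,50),10),crop([(155,350),(632,345),(165,515),(628,507)],(240,160),10)])
for o in ([(w,pl,pp)],[(w,fl,fp)],[(w,pl,pp),(w,fl,fp)]): print(*fit(o,[572,-324,-4]))
from plant import r
togo(r.read_state(),[490,-20,190],12)
E
```

```text
[ 573.01 -325.21   -3.15] [[-0.64 -0.61]
 [ 0.79 -1.03]
 [-0.48  1.36]
 [ 0.3   0.86]]
[ 573.34 -325.31   -3.06] [[ 0.6  -1.63]
 [-0.92 -1.53]
 [ 0.87  0.07]
 [-0.58  0.19]
 [ 0.76  1.14]
 [-0.68  0.92]
 [ 0.36  0.75]
 [-0.4   0.86]]
[ 573.25 -325.28   -3.09] [[-0.67 -0.84]
 [ 0.78 -1.34]
 [-0.37  1.17]
 [ 0.42  0.63]
 [ 0.63 -1.52]
 [-0.9  -1.4 ]
 [ 0.88  0.17]
 [-0.57  0.32]
 [ 0.71  1.22]
 [-0.73  1.03]
 [ 0.29  0.83]
 [-0.47  0.96]]
shift cm [  0.64  -4.78 -29.74] turn [-15.96   0.03  -0.02] tcp [490. -20. 345.]
```

```bash
python3 -m jog '[[0.6,-4.8,-29.7,-16,0,0,8.5],[0.6,-4.8,-29.7,-16,0,0,8.5],[0.6,-4.8,-29.7,-16,0,0,8.5],[0.6,-4.8,-29.7,-16,0,0,8.5],[0.6,-4.8,-29.7,-16,0,0,8.5]]'; python3 -m jog '[[0,0,0,0,0,0,8.5],[0,0,0,0,0,0,8.5],[0,0,0,0,0,0,8.5]]'; python3 snap.py wrist gau1; python3 - <<'E'
from h import *
a=cv2.imread("pics/gau1.png")
E
```

```text
time_s: 1.95
eef_pos: [489.2, -18.4, 345.7]
ee_rot: [79.4, 89.9, 1.5]
ft_force: [0.7, 0.7, -0.5]
finger_gap: 84.7
time_s: 2.33
eef_pos: [490.2, -20.9, 345.2]
ee_rot: [37.7, 90.0, -40.3]
ft_force: [1.7, 0.5, -0.1]
finger_gap: 85.1
2.325 [490.19 -20.91 345.19] [ 37.7   89.98 -40.28] 85.10656824749852 [ 1.69  0.49 -0.06] [ -2.44  -3.96  -5.52  88.43  -0.01 165.55]
```

View pics/gau1_v.png

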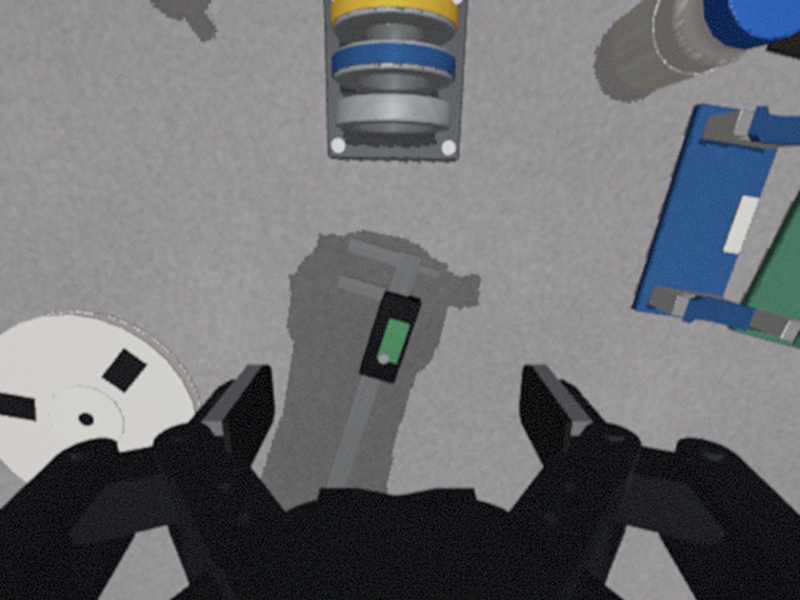

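Only the near half of the gauge shows (base front edge y≈158); advancing 60 mm for the whole.

```bash
python3 -m jog '[[0,6,0,0,0,0,8.5],[0,6,0,0,0,0,8.5],[0,6,0,0,0,0,8.5],[0,6,0,0,0,0,8.5]]'; python3 snap.py wrist gau2; python3 - <<'E'
from h import *
a=cv2.imread("pics/gau2.png")
cv2.imwrite("pics/gau2_z.png",cv2.resize(a[10:160,200:360],(800,750),interpolation=cv2.INTER_CUBIC)[:600])
cv2.imwrite("pics/gau2_z.png",cv2.resize(a[30:150,200:360],(800,600),interpolation=cv2.INTER_CUBIC))
E
```

```text
time_s: 2.88
eef_pos: [548.2, -7.5, 345.8]
ee_rot: [75.2, 89.9, -2.7]
ft_force: [0.4, 1.0, 0.8]
finger_gap: 84.7
2.875 [548.18  -7.51 345.78] [75.22 89.95 -2.7 ] 84.69499562395713 [0.39 0.99 0.76] [ -0.78   3.88   2.39  88.45  -0.   167.13]
```

View pics/gau2_v.png

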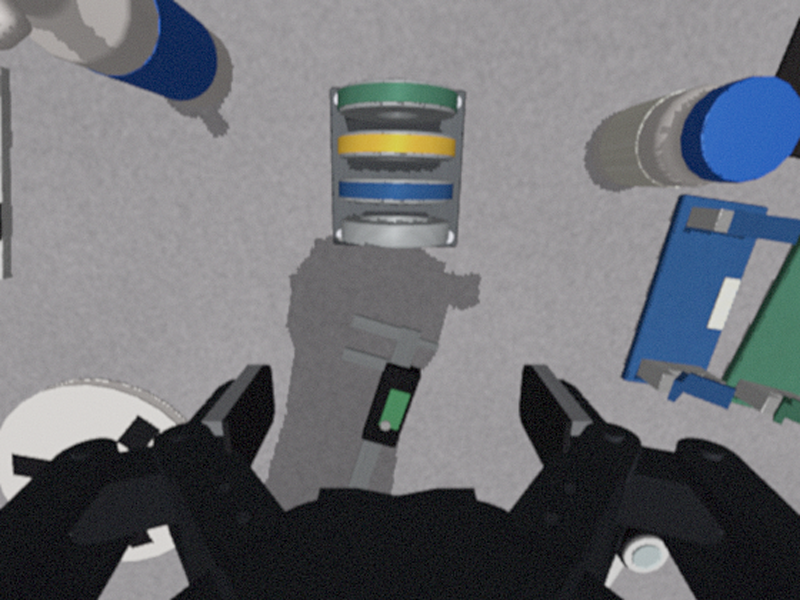

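View pics/gau2_z.png

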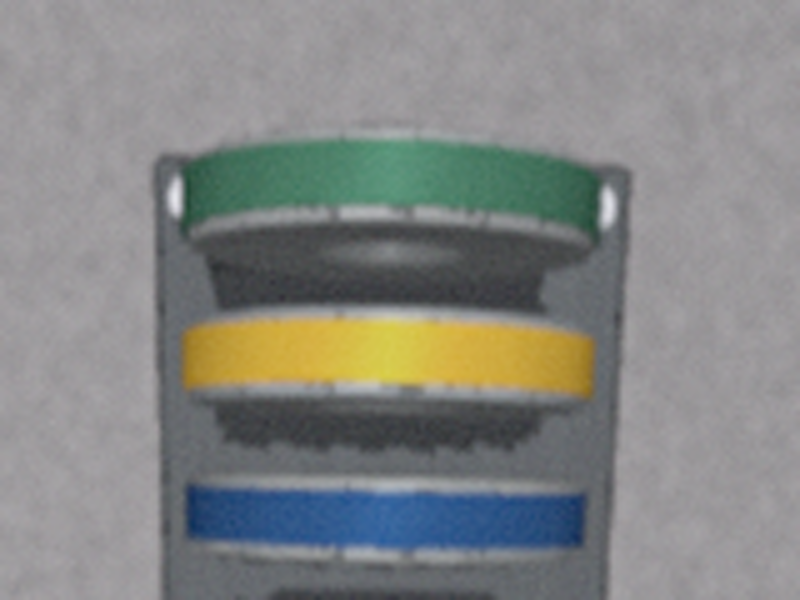

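```bash
python3 - <<'E'
from h import *
w=load("gau2");c=lambda p:crop(p,(200,30),5)
b=(w,[(91,45,16),(91,-45,16),(-13,45,16),(-13,-45,16)],np.vstack([c([(160,158),(628,170)]),crop([(333,243),(457,244)],(0,0),1/.7)]))
rg=(w,[(28,30.7,79),(28,-30.7,79),(50,30.7,79),(50,-30.7,79),(72,30.7,79),(72,-30.7,79)],c([(187,515),(585,518),(184,357),(594,360),(185,195),(603,203)]))
for o in ([b],[rg],[b,rg]): print(*fit(o,[582,0,12]))
from plant import r
togo(r.read_state(),[547,382,200],0)
E
```

```text
[582.44  -0.08  11.  ] [[-1.59 -1.27]
 [ 1.52 -1.67]
 [-0.33  1.43]
 [ 0.42  2.35]]
[583.11  -0.06  11.23] [[ 0.82 -1.59]
 [-0.18 -1.01]
 [ 0.77  0.07]
 [-0.5   0.73]
 [-0.12  0.87]
 [-0.74  0.6 ]]
[582.91  -0.01  11.1 ] [[-1.75 -1.74]
 [ 1.41 -2.33]
 [-0.3   1.04]
 [ 0.49  1.81]
 [ 0.78 -1.44]
 [-0.23 -0.66]
 [ 0.8   0.24]
 [-0.49  1.09]
 [-0.02  1.05]
 [-0.66  0.99]]
shift cm [ -0.91   8.05 -38.1 ] turn [12.09  0.01 -0.07] tcp [547. 382. 355.]
```

```bash
python3 -m jog '[[-4,3.7,-30.6,-53,0,0,8.5],[-4,3.7,-30.6,-53,0,0,8.5],[-4,3.7,-30.6,-53,0,0,8.5],[-4,3.7,-30.6,-53,0,0,8.5],[-4,3.7,-30.6,-53,0,0,8.5]]';  python3 -m jog '[[0,0,0,-53,0,0,5],[0,0,0,-53,0,0,5],[0,0,0,-53,0,0,5],[0,0,0,-53,0,0,5],[0,0,0,-53,0,0,5]]'; python3 - <<'E'
from h import *
import h; h.YS=-1
from plant import r
st=r.read_state();print(st["qpos"]);togo(st,[560,382,190],0)
E
```

```text
time_s: 3.55
eef_pos: [519.6, 301.4, 386.6]
ee_rot: [52.0, 89.9, 27.5]
ft_force: [0.7, -0.4, 0.2]
finger_gap: 84.9
time_s: 4.18
eef_pos: [520.1, 299.5, 386.1]
ee_rot: [0.1, 89.9, 28.5]
ft_force: [-0.5, 0.5, 0.4]
finger_gap: 49.8
[29.93 11.61 15.42 93.73 -0.   91.47]
shift cm [4.12 5.36 7.43] turn [-61.54   0.07   0.04] tcp [560. 382. 345.]
```

```bash
python3 -m jog '[[4.1,5.4,7.4,-53,0,0,4.6],[4.1,5.4,7.4,-53,0,0,4.6],[4.1,5.4,7.4,-53,0,0,4.6],[4.1,5.4,7.4,-53,0,0,4.6],[4.1,5.4,7.4,-53,0,0,4.6]]';  python3 -m jog '[[0,0,0,-8.5,0,0,4.6],[0,0,0,-8.5,0,0,4.6],[0,0,0,-8.5,0,0,4.6]]'; python3 snap.py wrist rack1;python3 - <<'E'
from h import *
a=cv2.imread("pics/rack1.png")
cv2.imwrite("pics/rack1_z.png",cv2.resize(a[20:200,200:360],(800,900),interpolation=cv2.INTER_CUBIC)[:600])
E
```

```text
time_s: 4.8
eef_pos: [560.1, 382.1, 345.0]
ee_rot: [-47.5, 89.9, 34.0]
ft_force: [-0.1, -0.3, -0.1]
finger_gap: 46.0
time_s: 5.18
eef_pos: [560.3, 382.2, 344.7]
ee_rot: [-56.5, 90.0, 32.9]
ft_force: [0.5, 0.1, 0.4]
finger_gap: 46.2
5.175 [560.29 382.21 344.66] [-56.52  89.96  32.92] 46.15216236753509 [0.47 0.13 0.42] [34.3  22.48 24.29 91.76 -0.   34.86]
```

View pics/rack1_v.png

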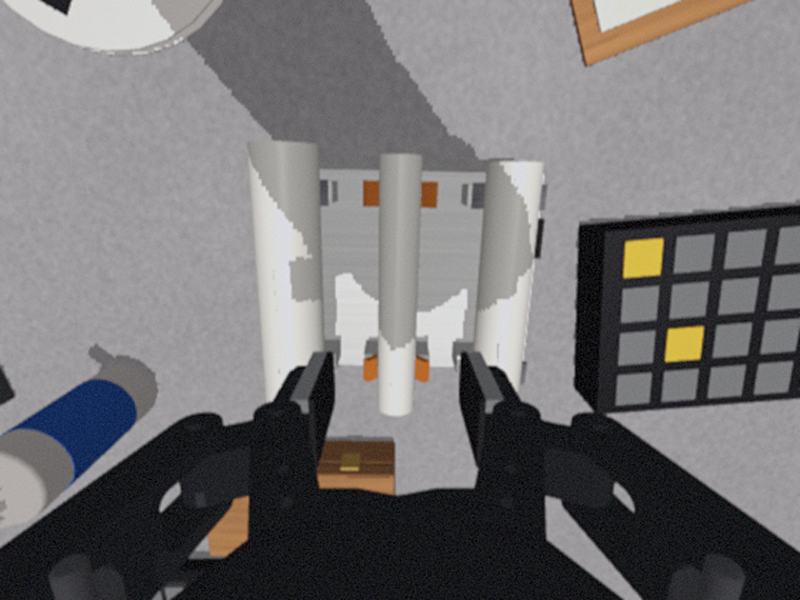

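The middle tube runs down column ~400 of the view, from (401,155) to (397,413), between large (left) and medium (right). It's about 41 px wide, matching 26 mm, so it is the small one. Measuring its edges.

```bash
python3 - <<'E'
from h import *
a=cv2.imread("pics/rack1.png")
cv2.imwrite("pics/rack1_a.png",cv2.resize(a[95:155,240:320],(800,600),interpolation=cv2.INTER_CUBIC))
cv2.imwrite("pics/rack1_b.png",cv2.resize(a[240:300,240:320],(800,600),interpolation=cv2.INTER_CUBIC))
E
```

```text
(no output)
```

View pics/rack1_a.png

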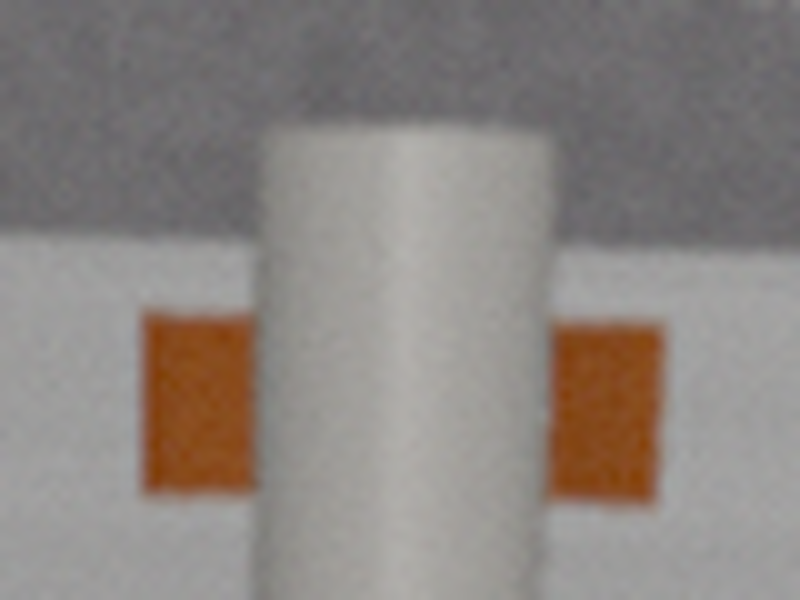

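View pics/rack1_b.png

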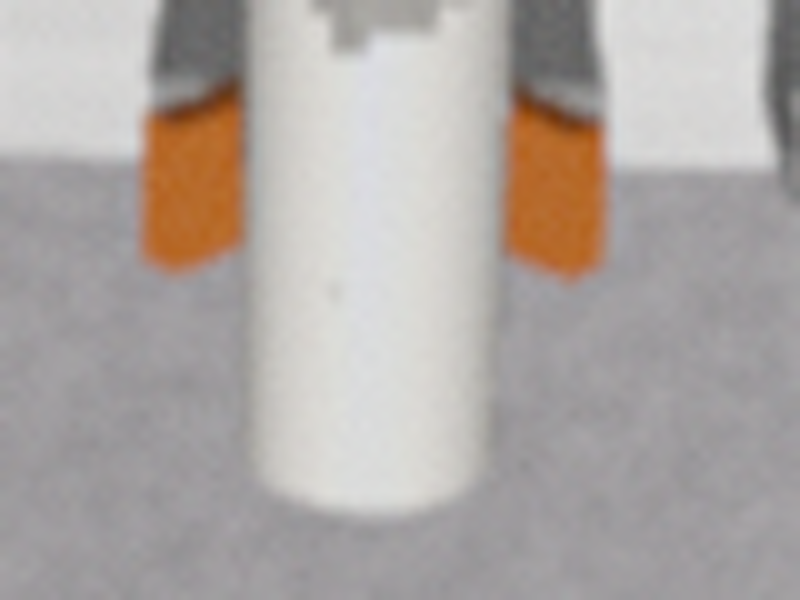

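```bash
python3 - <<'E'
from h import *
import h; h.YS=-1
w=load("rack1");A=lambda p:crop(p,(240,95),10);B=lambda p:crop(p,(240,240),10)
P=[toz(w,A((406.5,130)),50),toz(w,A((396,560)),50),toz(w,B((378.5,50)),50),toz(w,B((372,450)),50)];P=np.array(P);print(P)
k=np.polyfit(P[:,0],P[:,1],1);print("yaw",np.degrees(np.arctan(k[0])))
e=np.array([toz(w,A((405,125)),61)[0],toz(w,B((370,512)),61)[0]]);print("ends",e,e[1]-e[0]);cx=e.mean();print("centre",cx,np.polyval(k,cx))
# orange block flanks tops z=50
print([toz(w,A(u),50) for u in [(140,315),(665,322),(142,492),(655,500)]],[toz(w,B(u),50) for u in [(145,110),(605,115),(142,260),(600,275)]])
from plant import r
togo(r.read_state(),[cx+10,np.polyval(k,cx+10),48],np.degrees(np.arctan(k[0])))
# pad midpoint check: where does grasp point project
st=r.read_state();g=st["eef_pos"]+Rt(st).apply([[155,0,0]]);print(g,proj(w,g)/.7)
E
```

```text
[[475.85 384.75  50.  ]
 [512.01 383.55  50.  ]
 [602.1  381.09  50.  ]
 [645.88 379.99  50.  ]]
yaw -1.5943174698391203
ends [476.04 646.18] 170.13985861080437
centre 561.1116459818463 382.28208718977595
[array([490.83, 361.48,  50.  ]), array([491.88, 407.11,  50.  ]), array([505.88, 361.17,  50.  ]), array([507.02, 406.48,  50.  ])] [array([608.21, 358.15,  50.  ]), array([609.19, 403.21,  50.  ]), array([624.39, 357.33,  50.  ]), array([626.5 , 402.91,  50.  ])]
shift cm [14.15 -1.07 -0.03] turn [1.07 0.02 0.03] tcp [571.11 382.   203.  ]
[[560.39 382.36 189.51]] [[398.91 398.94]]
```

```bash
python3 -m jog '[[5,-1.1,0,1.1,0,0,4.6],[9,-1.1,0,1.1,0,0,4.6],[12,-1.1,0,1.1,0,0,4.6],[14.1,-1.1,0,1.1,0,0,4.6],[14.1,-1.1,0,1.1,0,0,4.6]]'; python3 snap.py wrist grasp1
```

```text
time_s: 5.85
eef_pos: [570.9, 382.1, 201.2]
ee_rot: [125.5, 89.8, -146.0]
ft_force: [-0.1, -0.3, 0.5]
finger_gap: 46.1
5.85 [570.9  382.06 201.21] [ 125.5    89.81 -146.05] 46.07752262342655 [-0.11 -0.26  0.48] [33.79 24.58 11.2  76.81 -0.   35.34]
```

View pics/grasp1_v.png

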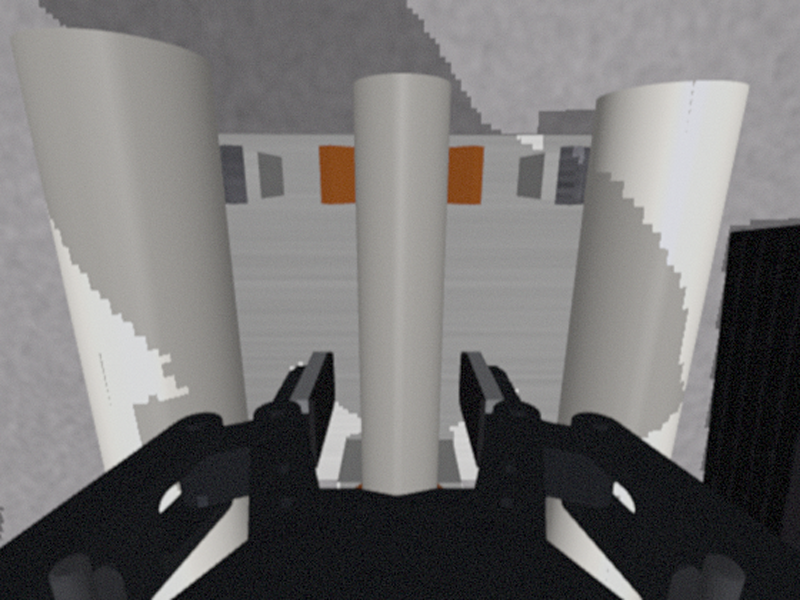

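Pads straddle the tube evenly (inner edges 330/460, tube 362–440), no contact. Closing gently.

```bash
python3 -m jog '[[0,0,0,0,0,0,3.6],[0,0,0,0,0,0,3.0],[0,0,0,0,0,0,2.8],[0,0,0,0,0,0,2.7],[0,0,0,0,0,0,2.7]]'; python3 -m jog '[[0,0,0,0,0,0,2.6],[0,0,0,0,0,0,2.6]]'; python3 -m jog '[[0,0,0,0,0,0,2.55],[0,0,0,0,0,0,2.55]]'; python3 -m jog '[[0,0,0,0,0,0,2.5],[0,0,0,0,0,0,2.5]]'
```

```text
time_s: 6.52
eef_pos: [571.5, 382.5, 203.1]
ee_rot: [-56.0, 90.0, 32.5]
ft_force: [-1.0, 0.0, 0.3]
finger_gap: 27.0
time_s: 6.78
eef_pos: [571.4, 382.6, 203.2]
ee_rot: [-15.0, 90.0, 73.5]
ft_force: [0.5, 2.8, 1.5]
finger_gap: 26.1
time_s: 7.02
eef_pos: [571.5, 382.6, 203.2]
ee_rot: [-19.4, 90.0, 69.1]
ft_force: [-0.6, 3.2, 1.1]
finger_gap: 25.9
time_s: 7.28
eef_pos: [571.4, 382.6, 203.2]
ee_rot: [-20.5, 90.0, 68.0]
ft_force: [-1.6, 4.0, 1.9]
finger_gap: 25.3
```

```bash
python3 -m jog '[[-0.1,0,0,0,0,0,2.5],[-0.2,0,0,0,0,0,2.5],[-0.4,0,0,0,0,0,2.5],[-0.6,0,0,0,0,0,2.5],[-0.6,0,0,0,0,0,2.5]]';python3 snap.py wrist lift1; python3 snap.py side lift1s; python3 - <<'E'
from h import *
b=cv2.imread("pics/lift1s.png");cv2.imwrite("pics/lift1s_z.png",cv2.resize(b[240:390,100:300],(800,600),interpolation=cv2.INTER_CUBIC))
E
```

```text
time_s: 7.9
eef_pos: [571.5, 382.4, 209.3]
ee_rot: [-76.6, 90.0, 11.9]
ft_force: [0.3, -1.4, -1.3]
finger_gap: 25.5
7.9 [571.53 382.4  209.32] [-76.62  89.98  11.91] 25.45558928841672 [ 0.34 -1.37 -1.34] [33.79 24.37 11.82 77.44 -0.01 35.26]
7.95 [571.49 382.4  209.2 ] [-76.83  89.99  11.7 ] 25.222265394709073 [ 0.63 -0.39 -1.53] [33.79 24.37 11.82 77.44 -0.   35.26]
```

View pics/lift1_v.png

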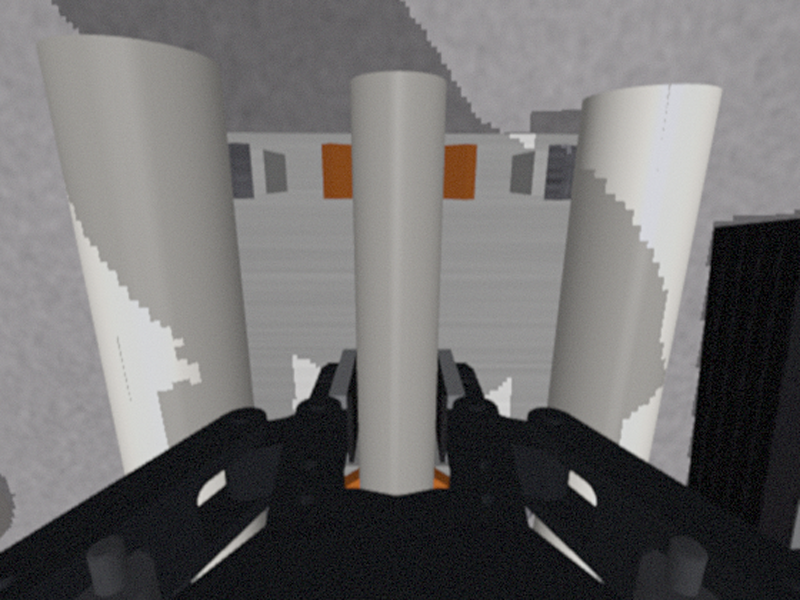

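View pics/lift1s_z.png

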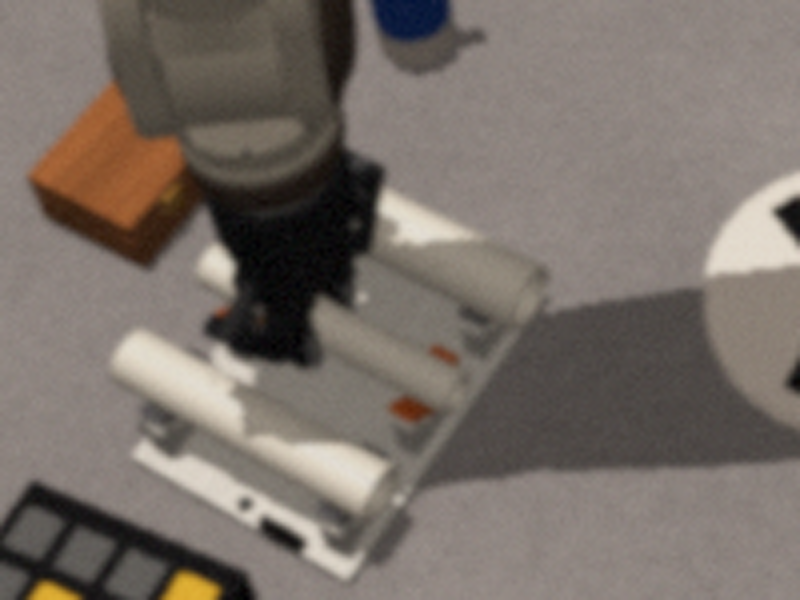

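Tube lifted 6 mm with the grip, unchanged between the pads (350–446 px at its end); wrist force −1.3 N ≈ its weight. Raising.

```bash
python3 -m jog '[[-2,0,0,0,0,0,2.5],[-6,0,0,0,0,0,2.5],[-11,0,0,0,0,0,2.5],[-16,0,0,0,0,0,2.5],[-19,0,0,0,0,0,2.5]]'; python3 - <<'E'
from h import *
from plant import r
st=r.read_state();print(st["qpos"],st["ft_force"],st["finger_gap"]);togo(st,[470,-22,240],11.1)
E
```

```text
time_s: 8.62
eef_pos: [571.0, 382.1, 404.0]
ee_rot: [-55.0, 89.7, 33.6]
ft_force: [-0.6, 0.5, -1.4]
finger_gap: 25.1
[33.79 25.35 34.74 99.12 -0.   35.26] [-0.56  0.48 -1.36] 25.14275089351675
shift cm [  0.76   9.06 -40.66] turn [167.43   0.34  -0.19] tcp [470. -22. 395.]
```

```bash
python3 -m jog '[[0,1,-2,10,0,0,2.5],[0,3,-6,21,0,0,2.5],[0,5,-11,32,0,0,2.5],[0,7,-16,42,0,0,2.5],[0,9,-21,53,0,0,2.5]]'; python3 - <<'E'
from h import *
from plant import r
st=r.read_state();print(st["qpos"],st["ft_force"],st["finger_gap"]);togo(st,[470,-22,240],11.1)
E
```

```text
time_s: 9.25
eef_pos: [474.8, 173.3, 400.7]
ee_rot: [-19.7, 89.9, 15.7]
ft_force: [0.5, -0.8, -0.4]
finger_gap: 25.6
[20.05 -1.28  3.21 94.38 -0.01 74.59] [ 0.47 -0.76 -0.39] 25.570147976291278
shift cm [  0.56 -15.63 -11.73] turn [114.36   0.11  -0.08] tcp [470. -22. 395.]
```

```bash
python3 -m jog '[[0,-5,-3.7,10,0,0,2.5],[0,-9,-7,21,0,0,2.5],[0,-13,-10,32,0,0,2.5],[0,-15,-11.3,42,0,0,2.5],[0,-15.6,-11.7,53,0,0,2.5]]'; python3 -m jog '[[0,0,0,10,0,0,2.5],[0,0,0,21,0,0,2.5],[0,0,0,32,0,0,2.5],[0,0,0,42,0,0,2.5],[0,0,0,53,0,0,2.5]]';python3 - <<'E'
from h import *
from plant import r
st=r.read_state();print(st["qpos"],st["ft_force"],st["finger_gap"]);togo(st,[470,-22,75],11.1)
E
```

```text
time_s: 9.88
eef_pos: [472.0, -21.7, 400.9]
ee_rot: [10.8, 89.9, -6.6]
ft_force: [-0.2, -0.1, -1.1]
finger_gap: 25.1
time_s: 10.5
eef_pos: [472.1, -20.1, 400.8]
ee_rot: [67.8, 89.9, -2.3]
ft_force: [0.1, 0.6, -0.8]
finger_gap: 25.7
[ -2.44  -5.74  -1.02  94.62   0.   157.61] [ 0.08  0.62 -0.85] 25.682981438617556
shift cm [17.08 -0.29  0.09] turn [ 8.85  0.03 -0.1 ] tcp [470. -22. 230.]
```

```bash
python3 -m jog '[[3,-0.8,0.1,8.8,0,0,2.5],[7,-0.8,0.1,8.8,0,0,2.5],[11,-0.8,0.1,8.8,0,0,2.5],[15,-0.8,0.1,8.8,0,0,2.5],[17,-0.8,0.1,8.8,0,0,2.5]]'; python3 -m jog '[[0,0,0,0,0,0,2.5],[0,0,0,0,0,0,2.5]]'; python3 snap.py wrist pre1; python3 snap.py side pre1s;python3 snap.py scene pre1c; python3 - <<'E'
from h import *
b=cv2.imread("pics/pre1s.png");cv2.imwrite("pics/pre1s_z.png",cv2.resize(b[150:270,190:350],(800,600),interpolation=cv2.INTER_CUBIC))
b=cv2.imread("pics/pre1c.png");cv2.imwrite("pics/pre1c_z.png",cv2.resize(b[150:270,210:370],(800,600),interpolation=cv2.INTER_CUBIC))
E
```

```text
time_s: 11.12
eef_pos: [464.8, -23.8, 228.5]
ee_rot: [-104.3, 90.0, 177.2]
ft_force: [0.8, 0.3, -0.9]
finger_gap: 25.6
time_s: 11.38
eef_pos: [465.7, -23.9, 231.0]
ee_rot: [75.5, 89.9, -3.0]
ft_force: [-0.6, -0.8, -1.2]
finger_gap: 25.4
11.375 [465.73 -23.87 231.  ] [75.51 89.87 -2.98] 25.36797730035828 [-0.56 -0.8  -1.16] [ -2.93  -6.33 -20.35  75.85  -0.   165.56]
11.425 [465.8  -23.86 231.  ] [74.95 89.85 -3.55] 25.109536930163937 [-0.    1.03 -0.63] [ -2.93  -6.33 -20.35  75.83  -0.   165.56]
11.475 [465.77 -23.87 230.8 ] [76.09 89.86 -2.4 ] 25.29809425083604 [-0.14  0.57 -0.66] [ -2.93  -6.33 -20.37  75.82   0.   165.56]
```

View pics/pre1_v.png

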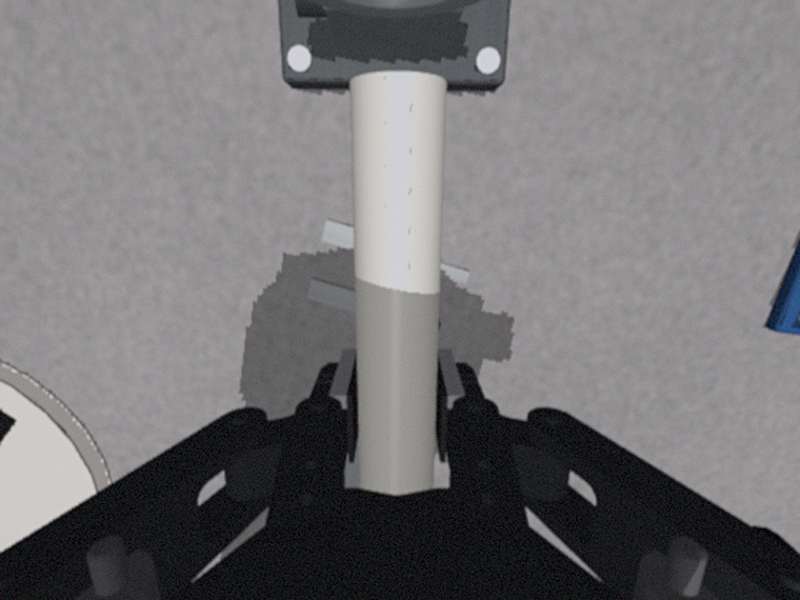

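View pics/pre1s_z.png

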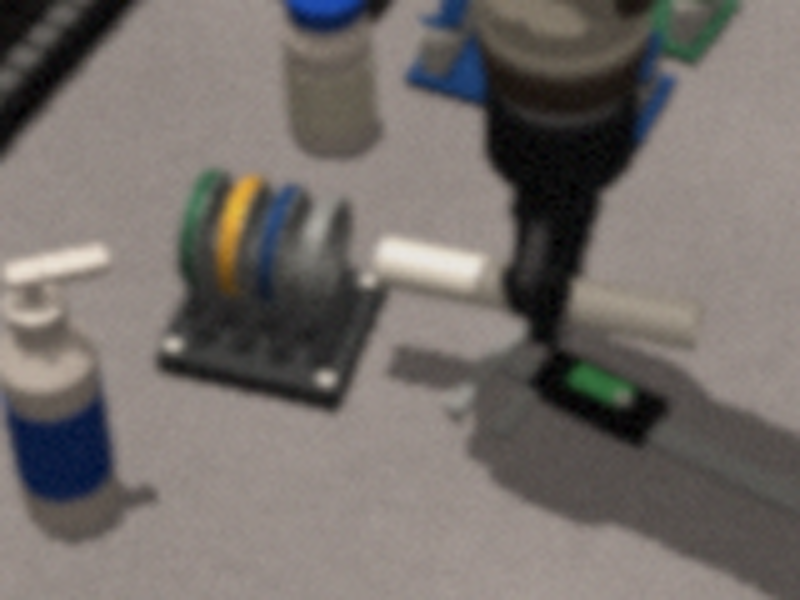

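View pics/pre1c_z.png

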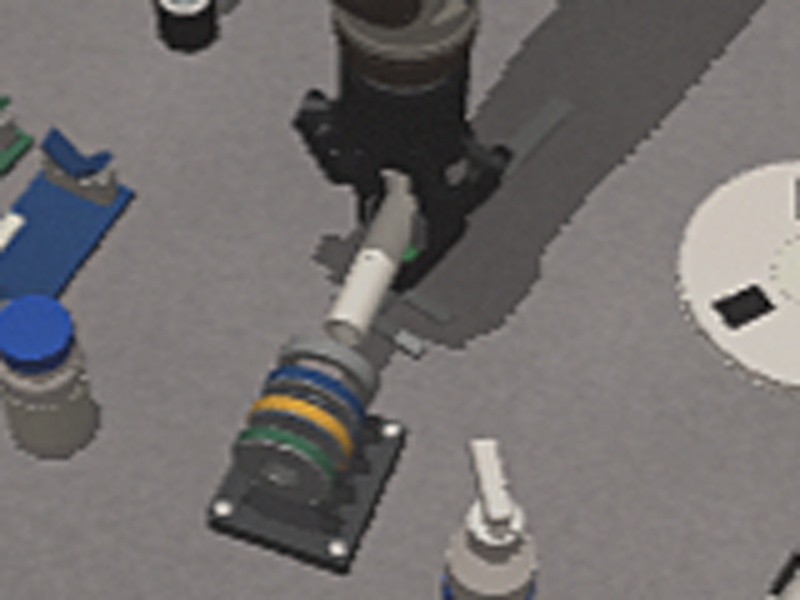

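```bash
python3 - <<'E'
from h import *
w=load("pre1");a=cv2.imread("pics/pre1.png")
cv2.imwrite("pics/pre1_z.png",cv2.resize(a[0:75,225:325],(800,600),interpolation=cv2.INTER_CUBIC))
b=load("gau2");cv2.imwrite("pics/gau2_y.png",cv2.resize(b["image"][130:190,225:325],(800,480),interpolation=cv2.INTER_CUBIC))
E
```

```text
(no output)
```

View pics/pre1_z.png

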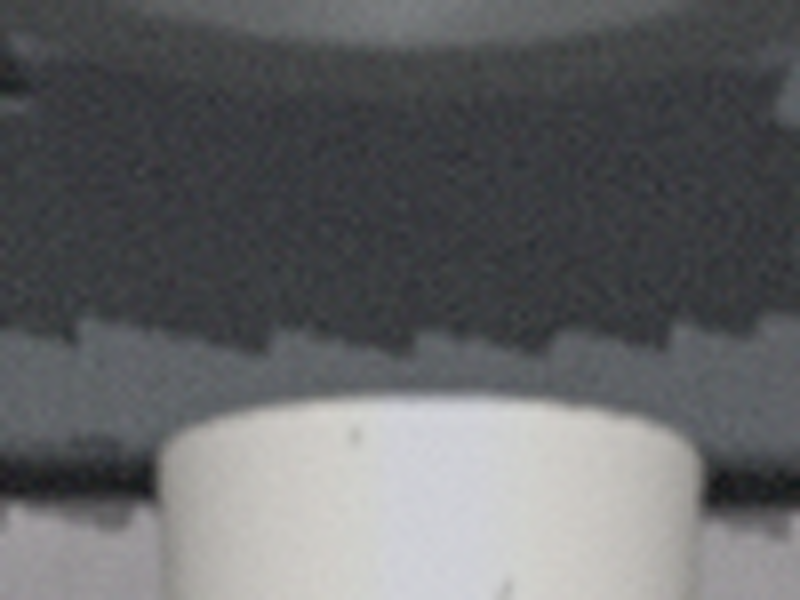

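View pics/gau2_y.png

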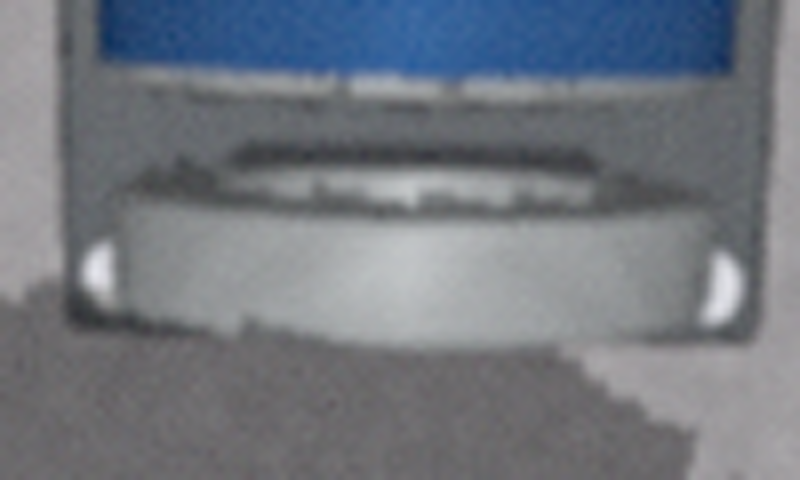

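```bash
python3 - <<'E'
from h import *
b=load("gau2")
P=np.array([toz(b,u,79) for u in [(276.25,163),(276.8,133),(277.4,101),(278.4,69)]]);print(P)
k=np.polyfit(P[:,0],P[:,1],1);print("yaw",np.degrees(np.arctan(k[0])),"y at 582.9",np.polyval(k,582.9))
w=load("pre1");V=lambda u:crop(u,(0,0),1/.7)
s=[toz(w,V(u),17) for u in [(299,58),(488,60)]];print("screws",*s,"mid",(s[0]+s[1])/2, "edge", *[toz(w,V(u),16) for u in[(287,83),(502,82)]])
d=s[0]-s[1];print("yaw from screws",np.degrees(np.arctan2(d[1],d[0]))-90)
s2=[toz(b,crop(u,(225,130),8),17) for u in [(100,272),(725,285)]];print("screws gau2",*s2);d=s2[0]-s2[1];print(np.degrees(np.arctan2(d[1],d[0]))-90)
t=[toz(w,crop(u,(225,0),8),75) for u in [(160,470),(700,470)]];print("tip edges",*t,(t[0]+t[1])/2)
u=toz(w,V((396.5,450)),75);print("tube rear",u); m=(t[0]+t[1])/2-u;print("tube yaw",np.degrees(np.arctan2(m[1],m[0])))
E
```

```text
[[586.54   0.99  79.  ]
 [609.48   5.43  79.  ]
 [632.62   9.9   79.  ]
 [654.55  13.83  79.  ]]
yaw 10.716696383377366 y at 582.9 0.36273857838808965
screws [570.44  35.72  17.  ] [584.54 -37.08  17.  ] mid [577.49  -0.68  17.  ] edge [560.81  39.45  16.  ] [578.32 -44.75  16.  ]
yaw from screws 10.960076371303046
screws gau2 [570.08  38.41  17.  ] [585.08 -39.62  17.  ]
10.877536729862953
tip edges [555.17   6.66  75.  ] [560.39 -19.02  75.  ] [557.78  -6.18  75.  ]
tube rear [444.58 -28.83  75.  ]
tube yaw 11.313609982174258
```

```bash
python3 -m jog '[[0.05,0,-0.25,0.4,0,0,2.5],[0.05,0,-0.25,0.4,0,0,2.5],[0.05,0.8,-0.25,0.4,0,0,2.5],[0.05,1,-0.25,0.4,0,0,2.5],[0.05,1,-0.25,0.4,0,0,2.5]]'; python3 snap.py wrist pre2;  python3 - <<'E'
from h import *
w=load("pre2");a=w["image"]
cv2.imwrite("pics/pre2_z.png",cv2.resize(a[0:105,207:347],(800,600),interpolation=cv2.INTER_CUBIC))
E
```

```text
time_s: 12.15
eef_pos: [474.8, -19.4, 228.4]
ee_rot: [-104.8, 90.0, 176.3]
ft_force: [-0.2, 0.3, -1.0]
finger_gap: 25.4
12.15 [474.77 -19.37 228.43] [-104.82   89.98  176.29] 25.44895580942122 [-0.23  0.28 -0.99] [ -2.34  -4.94 -19.36  75.61   0.   166.55]
```

View pics/pre2_z.png

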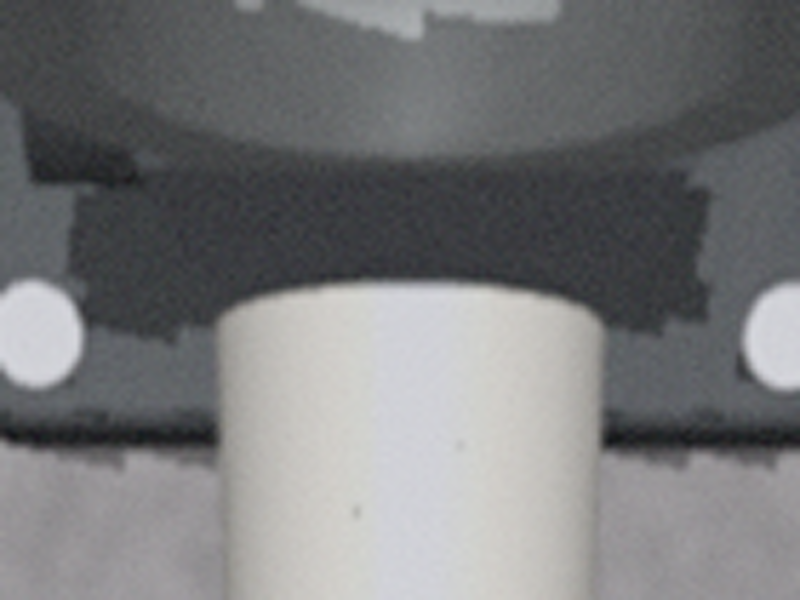

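```bash
python3 -m jog '[[0,0,0,0,0,0,2.5],[0,0,0,0,0,0,2.5]]'; python3 snap.py wrist pre3;  python3 - <<'E'
from h import *
w=load("pre3");a=w["image"]
V=lambda u:crop(u,(207,0),40/7)
cv2.imwrite("pics/pre3_z.png",cv2.resize(a[0:105,207:347],(800,600),interpolation=cv2.INTER_CUBIC))
from plant import r
st=r.read_state();R=Rt(st);print("tool y,z",R.as_matrix()[:,1],R.as_matrix()[:,2],R.as_matrix()[:,0])
E
```

```text
time_s: 12.45
eef_pos: [474.5, -19.4, 228.6]
ee_rot: [-97.3, 90.0, -176.2]
ft_force: [0.5, 0.2, -1.1]
finger_gap: 25.5
12.45 [474.5  -19.44 228.56] [ -97.35   90.   -176.24] 25.511259071514306 [ 0.47  0.16 -1.06] [ -2.35  -4.99 -19.39  75.61  -0.   166.55]
tool y,z [0.98 0.19 0.  ] [ 0.19 -0.98  0.  ] [ 0. -0. -1.]
```

View pics/pre3_z.png

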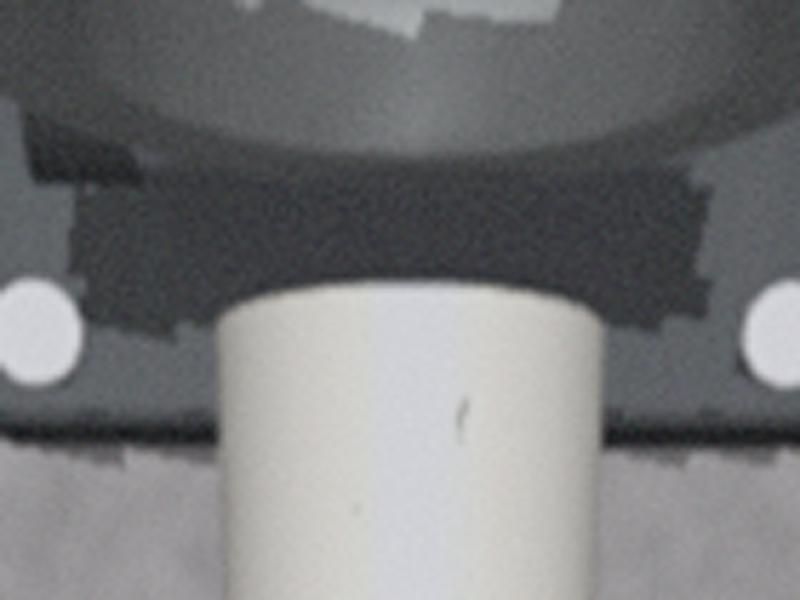

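```bash
python3 -m jog '[[-0.17,0,0,0,0,0,2.5],[-0.17,0,0,0,0,0,2.5],[-0.17,0,0,0,0,0,2.5]]'; python3 -m jog '[[0,0.4,0,0,0,0,2.5],[0,0.8,0,0,0,0,2.5],[0,1.2,0,0,0,0,2.5],[0,1.6,0,0,0,0,2.5],[0,1.6,0,0,0,0,2.5]]';python3 - <<'E'
from plant import r
s=r.read_state();print(s["eef_pos"],s["ee_rot"],s["ft_force"])
E
```

```text
time_s: 12.88
eef_pos: [474.6, -19.4, 230.3]
ee_rot: [53.1, 90.0, -25.8]
ft_force: [0.4, 0.7, -1.4]
finger_gap: 25.4
time_s: 13.5
eef_pos: [490.5, -16.3, 230.2]
ee_rot: [-106.9, 90.0, 174.3]
ft_force: [0.6, -0.1, -1.8]
finger_gap: 25.4
[490.54681411 -16.27214837 230.19984245] [-106.85266231   89.99466889  174.25840693] [ 0.63081103 -0.0618422  -1.82907722]
```

```bash
python3 snap.py wrist in1;python3 snap.py side in1s;python3 snap.py scene in1c;  python3 - <<'E'
from h import *
a=load("in1")["image"];z=lambda im,n:cv2.imwrite(f"pics/{n}.png",im)
t1=cv2.resize(a[0:105,207:347],(400,300),interpolation=cv2.INTER_CUBIC)
cv2.imwrite("pics/in1_z.png",cv2.resize(a[0:105,207:347],(800,600),interpolation=cv2.INTER_CUBIC))
t2=cv2.resize(load("in1s")["image"][175:265,215:335],(400,300),interpolation=cv2.INTER_CUBIC)
t3=cv2.resize(load("in1c")["image"][190:265,235:335],(400,300),interpolation=cv2.INTER_CUBIC)
cv2.imwrite("pics/in1_sc.png",np.hstack([t2,t3]))
E
```

```text
13.5 [490.55 -16.27 230.2 ] [-106.85   89.99  174.26] 25.444268345785286 [ 0.63 -0.06 -1.83] [ -1.9   -2.83 -17.17  75.67   0.   166.99]
13.55 [490.37 -16.28 230.19] [-101.34   89.98  179.77] 25.20314257638285 [ 0.2  -1.11 -1.54] [ -1.9   -2.85 -17.18  75.68  -0.   166.99]
13.6 [490.26 -16.31 230.2 ] [-103.42   89.98  177.69] 25.38267191087621 [-0.24 -0.15 -0.77] [ -1.91  -2.86 -17.2   75.68   0.   166.99]
```

View pics/in1_z.png

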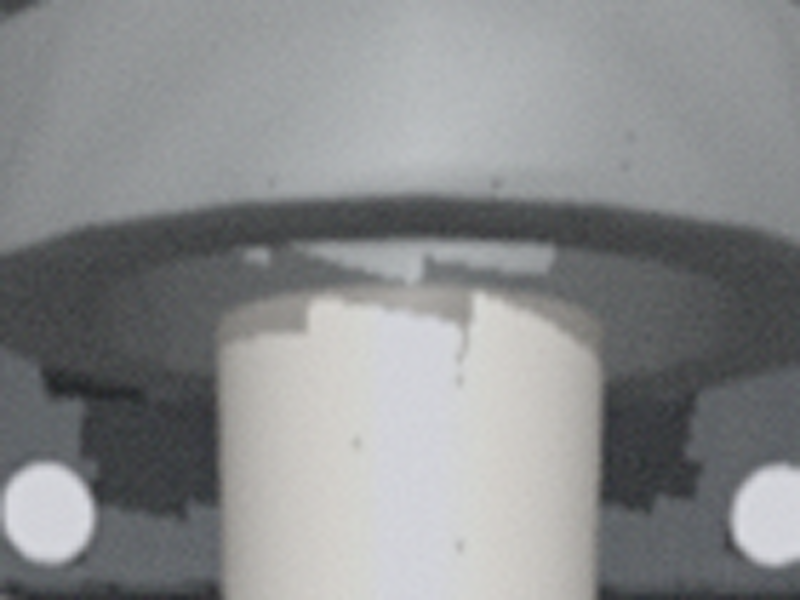

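View pics/in1_sc.png

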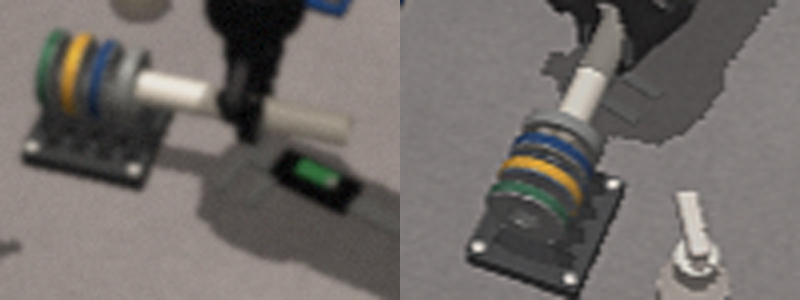

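```bash
python3 -m jog '[[0,0.7,0,0,0,0,2.5],[0,1.4,0,0,0,0,2.5],[0,2.1,0,0,0,0,2.5],[0,2.8,0,0,0,0,2.5],[0,3.2,0,0,0,0,2.5]]'; python3 -m jog '[[0,0.1,0,0,0,0,2.5],[0,0.1,0,0,0,0,2.5]]'; python3 snap.py wrist in2;  python3 - <<'E'
from h import *
a=load("in2")["image"]
cv2.imwrite("pics/in2_z.png",cv2.resize(a[0:135,187:367],(800,600),interpolation=cv2.INTER_CUBIC))
E
```

```text
time_s: 14.28
eef_pos: [522.2, -10.0, 230.2]
ee_rot: [-110.3, 90.0, 170.8]
ft_force: [-0.2, -0.7, -1.4]
finger_gap: 25.7
time_s: 14.52
eef_pos: [522.6, -10.0, 230.2]
ee_rot: [-95.6, 90.0, -174.5]
ft_force: [-0.4, 0.4, -0.7]
finger_gap: 25.7
14.525 [522.62  -9.97 230.21] [ -95.61   89.99 -174.51] 25.673110689865116 [-0.39  0.38 -0.73] [ -1.09   1.54 -12.84  75.64  -0.   167.8 ]
```

View pics/in2_z.png

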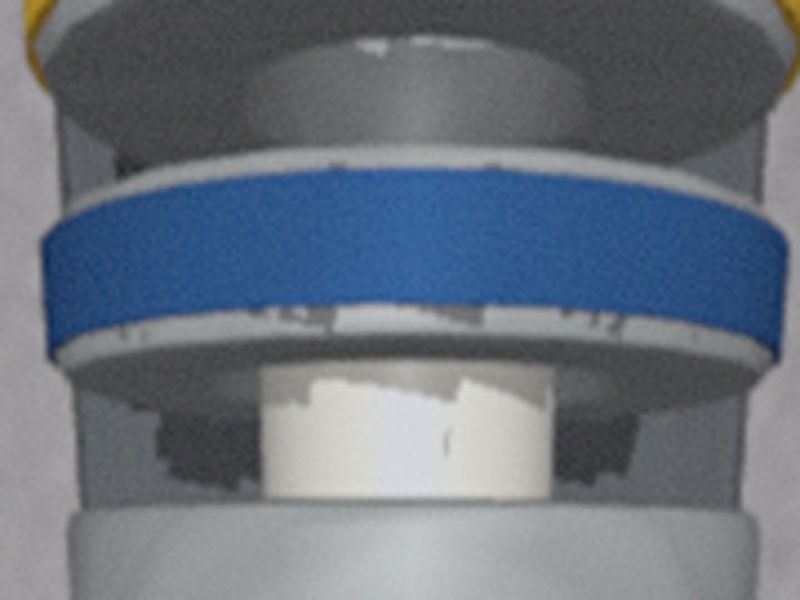

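```bash
python3 - <<'E'
from h import *
a=load("in2")["image"]
g=cv2.resize(a[0:75,177:377],(800,300),interpolation=cv2.INTER_CUBIC)
cv2.imwrite("pics/in2_y.png",g)
f=a.astype(int)
def edges(row,lo,hi,n=4):
    d=np.abs(np.diff(f[row-1:row+2,:].mean(0).astype(float),axis=0)).sum(1) if False else np.abs(np.diff(cv2.GaussianBlur(a,(3,3),0).astype(float)[row-1:row+2].mean(0),axis=0)).sum(1)
    i=[j for j in range(lo,hi) if d[j]==d[max(j-3,0):j+4].max() and d[j]>25];return [(j,round(d[j])) for j in i]
for r in (8,50,60,70,85,95,105,110,120,128): print(r,edges(r,180,380))
E
```

```text
8 [(192, 80), (200, 30), (273, 25), (279, 30), (359, 26), (367, 77)]
50 [(198, 67), (360, 51)]
60 [(195, 121), (363, 95)]
70 [(196, 106), (249, 43), (255, 40), (262, 68), (280, 26), (284, 30), (295, 63), (312, 48), (319, 32), (324, 27), (363, 100)]
85 [(201, 69), (245, 44), (256, 33), (290, 33), (311, 32), (357, 65)]
95 [(203, 82), (222, 42), (245, 107), (310, 99), (330, 42), (354, 87)]
105 [(203, 88), (224, 37), (245, 102), (310, 111), (327, 38), (353, 74)]
110 [(204, 76), (246, 57), (310, 64), (353, 89)]
120 [(201, 63), (357, 48)]
128 [(201, 56), (357, 49)]
```

View pics/in2_y.png

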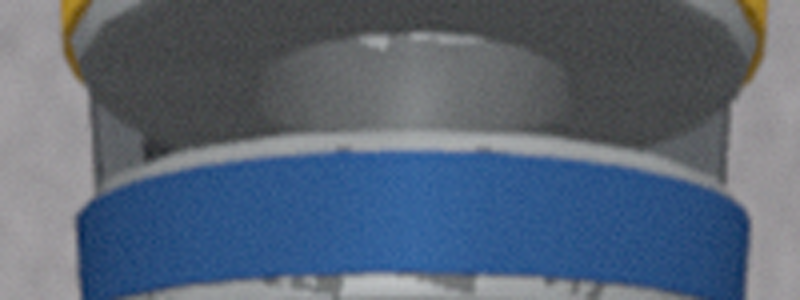

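```bash
python3 -m jog '[[0,0.2,0.05,0,0,0,2.5],[0,0.5,0.05,0,0,0,2.5],[0,0.7,0.05,0,0,0,2.5],[0,0.7,0.05,0,0,0,2.5]]'; python3 snap.py wrist in3;  python3 - <<'E'
from h import *
a=load("in3")["image"]
cv2.imwrite("pics/in3_z.png",cv2.resize(a[0:135,187:367],(800,600),interpolation=cv2.INTER_CUBIC))
E
```

```text
time_s: 15.08
eef_pos: [529.8, -9.1, 230.2]
ee_rot: [-105.2, 90.0, 175.9]
ft_force: [0.4, -0.6, -0.9]
finger_gap: 25.4
15.075 [529.76  -9.07 230.23] [-105.19   90.    175.92] 25.419348812915192 [ 0.36 -0.6  -0.89] [ -0.98   2.5  -11.85  75.66   0.   167.91]
```

View pics/in3_z.png

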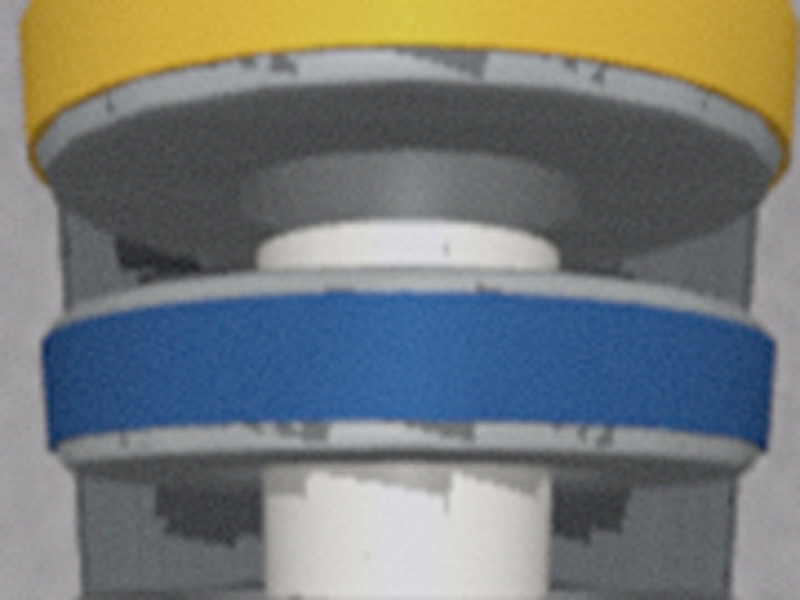

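Tip clear of blue and centred on the yellow bore (tube 257–560, bore 240–575, bands' mid 409). Feeding slowly past yellow's face.

```bash
python3 -m jog '[[0,0.1,0,0,0,0,2.5],[0,0.2,0,0,0,0,2.5],[0,0.3,0,0,0,0,2.5],[0,0.4,0,0,0,0,2.5],[0,0.5,0,0,0,0,2.5]]';python3 -m jog '[[0,0.1,0,0,0,0,2.5],[0,0.2,0,0,0,0,2.5],[0,0.3,0,0,0,0,2.5],[0,0.4,0,0,0,0,2.5],[0,0.5,0,0,0,0,2.5]]';python3 snap.py wrist in4;  python3 - <<'E'
from h import *
a=load("in4")["image"]
cv2.imwrite("pics/in4_z.png",cv2.resize(a[0:135,187:367],(800,600),interpolation=cv2.INTER_CUBIC))
E
```

```text
time_s: 15.75
eef_pos: [534.6, -8.2, 230.3]
ee_rot: [-150.7, 90.0, 130.4]
ft_force: [0.5, 1.3, -1.5]
finger_gap: 25.6
time_s: 16.38
eef_pos: [539.5, -7.2, 230.3]
ee_rot: [-84.7, 90.0, -163.6]
ft_force: [-0.1, 0.1, -0.9]
finger_gap: 25.0
16.375 [539.51  -7.17 230.27] [ -84.72   90.   -163.61] 25.01692934889224 [-0.06  0.14 -0.87] [ -0.76   3.81 -10.48  75.72  -0.   168.13]
```

View pics/in4_z.png

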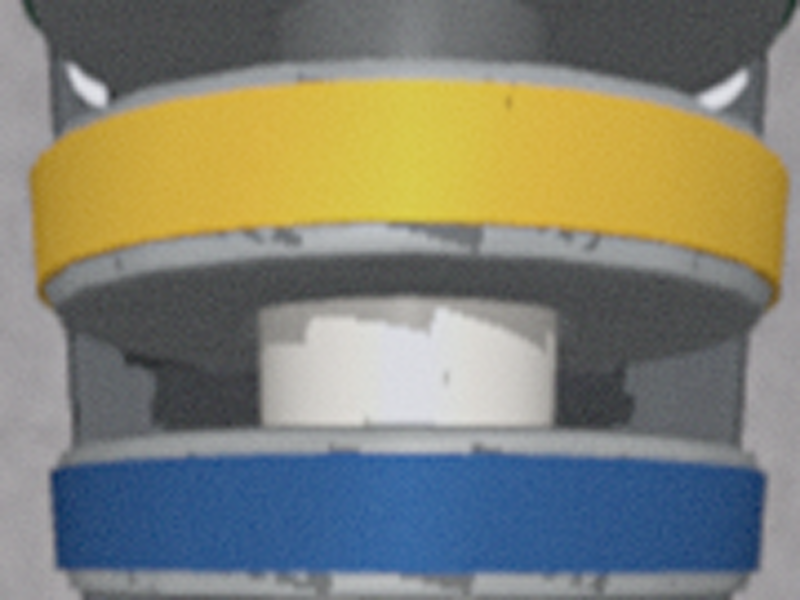

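```bash
python3 -m jog '[[0,0.2,0,0,0,0,2.5],[0,0.4,0,0,0,0,2.5],[0,0.6,0,0,0,0,2.5],[0,0.7,0,0,0,0,2.5],[0,0.8,0,0,0,0,2.5]]'; python3 -m jog '[[0,0.1,0,0,0,0,2.5],[0,0.2,0,0,0,0,2.5],[0,0.25,0,0,0,0,2.5],[0,0.3,0,0,0,0,2.5],[0,0.3,0,0,0,0,2.5]]'; python3 snap.py wrist in5;  python3 - <<'E'
from h import *
a=load("in5")["image"]
cv2.imwrite("pics/in5_z.png",cv2.resize(a[0:135,187:367],(800,600),interpolation=cv2.INTER_CUBIC))
E
```

```text
time_s: 17.05
eef_pos: [547.3, -5.6, 230.3]
ee_rot: [-118.9, 90.0, 162.2]
ft_force: [-0.2, 0.9, -1.0]
finger_gap: 25.3
time_s: 17.68
eef_pos: [550.3, -5.1, 230.3]
ee_rot: [106.6, 90.0, 27.7]
ft_force: [-0.7, -0.3, -1.1]
finger_gap: 25.3
17.675 [550.26  -5.06 230.29] [106.62  90.    27.72] 25.285030085782132 [-0.72 -0.3  -1.12] [ -0.53   5.25  -8.93  75.81   0.   168.37]
```

View pics/in5_z.png

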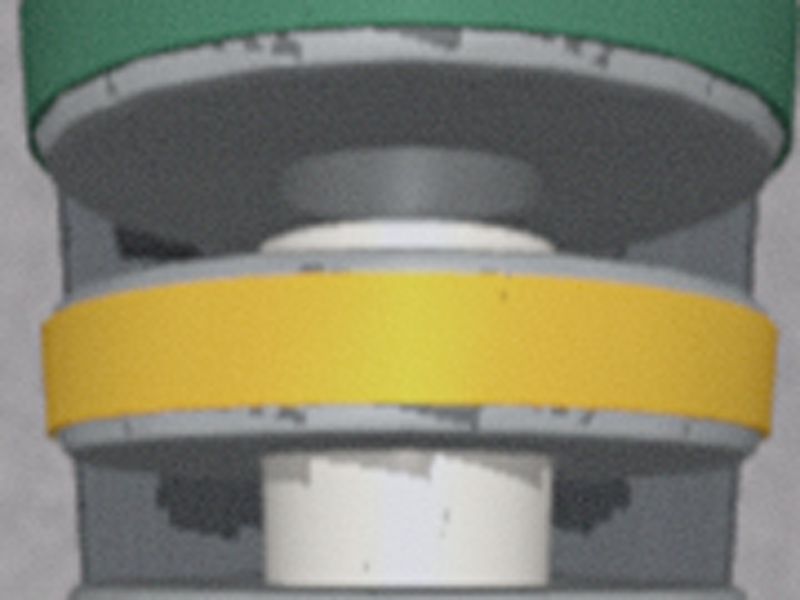

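Tip through yellow, approaching green's face, still centred. Creeping in.

```bash
python3 -m jog '[[0,0.05,0,0,0,0,2.5],[0,0.1,0,0,0,0,2.5],[0,0.15,0,0,0,0,2.5],[0,0.2,0,0,0,0,2.5],[0,0.2,0,0,0,0,2.5]]'; python3 -m jog '[[0,0.03,0,0,0,0,2.5],[0,0.06,0,0,0,0,2.5],[0,0.06,0,0,0,0,2.5]]'
```

```text
time_s: 18.35
eef_pos: [552.2, -4.7, 230.3]
ee_rot: [-100.0, 90.0, -178.9]
ft_force: [0.0, 0.7, -1.6]
finger_gap: 25.4
time_s: 18.73
eef_pos: [552.8, -4.6, 230.3]
ee_rot: [142.0, 90.0, 63.1]
ft_force: [-0.2, -0.2, -0.8]
finger_gap: 25.6
```

```bash
python3 snap.py wrist in6;  python3 - <<'E'
from h import *
a=load("in6")["image"]
cv2.imwrite("pics/in6_z.png",cv2.resize(a[0:135,187:367],(800,600),interpolation=cv2.INTER_CUBIC))
E
```

```text
18.725 [552.81  -4.57 230.27] [142.03  90.    63.14] 25.641266220939702 [-0.21 -0.23 -0.83] [ -0.47   5.6   -8.57  75.84   0.   168.42]
```

View pics/in6_z.png

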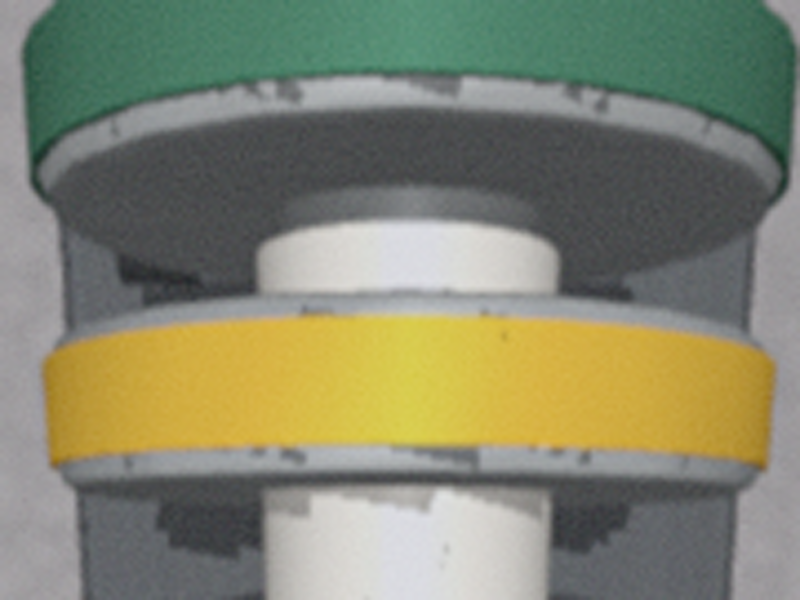

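```bash
python3 -m jog '[[0,0.05,0,0,0,0,2.5],[0,0.1,0,0,0,0,2.5],[0,0.13,0,0,0,0,2.5],[0,0.16,0,0,0,0,2.5],[0,0.16,0,0,0,0,2.5]]'; python3 -m jog '[[0,0.02,0,0,0,0,2.5],[0,0.04,0,0,0,0,2.5],[0,0.04,0,0,0,0,2.5]]'
```

```text
time_s: 19.4
eef_pos: [554.4, -4.3, 230.3]
ee_rot: [-136.7, 90.0, 144.4]
ft_force: [-0.0, 0.6, -1.4]
finger_gap: 25.2
time_s: 19.77
eef_pos: [554.8, -4.2, 230.3]
ee_rot: [58.1, 90.0, -20.8]
ft_force: [0.1, 0.2, -1.2]
finger_gap: 25.7
```

```bash
python3 -m jog '[[0,0.02,0,0,0,0,2.5],[0,0.04,0,0,0,0,2.5],[0,0.04,0,0,0,0,2.5]]';python3 snap.py wrist in7;  python3 - <<'E'
from h import *
a=load("in7")["image"]
cv2.imwrite("pics/in7_z.png",cv2.resize(a[0:135,187:367],(800,600),interpolation=cv2.INTER_CUBIC))
E
```

```text
time_s: 20.15
eef_pos: [555.1, -4.1, 230.3]
ee_rot: [32.8, 90.0, -46.1]
ft_force: [0.1, -0.4, -1.5]
finger_gap: 25.1
20.15 [555.14  -4.12 230.28] [ 32.83  90.   -46.07] 25.078146187873546 [ 0.14 -0.37 -1.52] [ -0.42   5.91  -8.23  75.86  -0.   168.47]
```

View pics/in7_z.png

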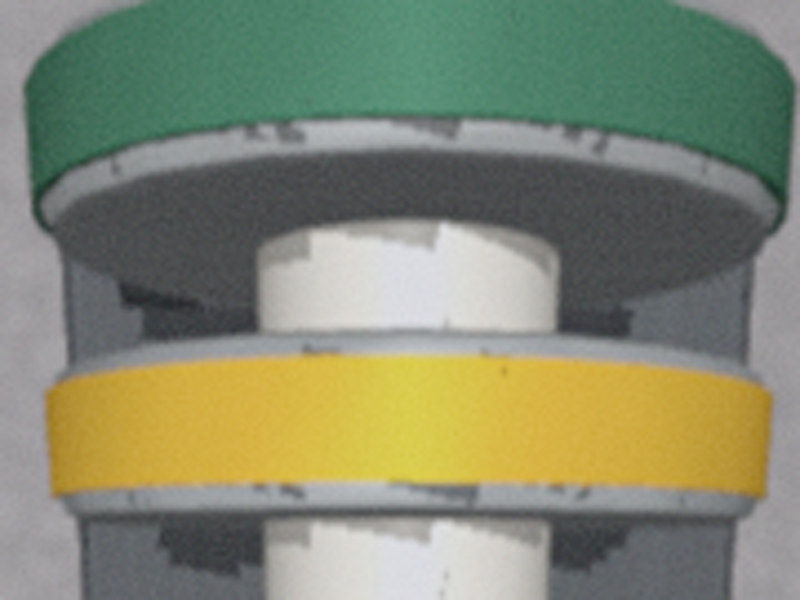

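The bore is now hidden behind the tube end, so contact is very near. 0.2–0.3 mm steps with force checks.

```bash
for i in 1; do python3 -m jog '[[0,0.02,0,0,0,0,2.5],[0,0.03,0,0,0,0,2.5],[0,0.03,0,0,0,0,2.5]]'; done; python3 -m jog '[[0,0.02,0,0,0,0,2.5],[0,0.03,0,0,0,0,2.5],[0,0.03,0,0,0,0,2.5]]'
```

```text
time_s: 20.58
eef_pos: [555.3, -4.1, 230.2]
ee_rot: [-93.3, 90.0, -172.1]
ft_force: [-1.8, -0.7, -0.9]
finger_gap: 25.6
time_s: 20.95
eef_pos: [555.4, -4.0, 230.1]
ee_rot: [-94.3, 89.9, -173.2]
ft_force: [-4.5, -1.2, -1.1]
finger_gap: 25.3
```

Clear contact: feed-axis force rose to −4.5 N with the green ring stopping it. Drawing back straight out.

```bash
python3 -m jog '[[0,-0.1,0,0,0,0,2.5],[0,-0.6,0,0,0,0,2.5],[0,-1.5,0,0,0,0,2.5],[0,-2.8,0,0,0,0,2.5],[0,-4.2,0,0,0,0,2.5]]'; python3 -m jog '[[0,-1.5,0,0,0,0,2.5],[0,-3,0,0,0,0,2.5],[0,-4.5,0,0,0,0,2.5],[0,-5.5,0,0,0,0,2.5],[0,-5.8,0,0,0,0,2.5]]'; python3 snap.py wrist out1; python3 - <<'E'
from h import *
from plant import r
st=r.read_state();togo(st,[563,-325,230],-3.1)
E
```

```text
time_s: 21.58
eef_pos: [513.5, -12.2, 230.3]
ee_rot: [91.3, 90.0, 12.4]
ft_force: [0.2, 0.4, -0.7]
finger_gap: 25.4
time_s: 22.2
eef_pos: [457.1, -23.4, 230.4]
ee_rot: [81.9, 90.0, 3.0]
ft_force: [-0.8, 0.3, -1.7]
finger_gap: 25.2
22.2 [457.07 -23.4  230.42] [81.95 89.98  3.04] 25.227496498975473 [-0.81  0.31 -1.72] [ -2.93  -7.47 -21.44  76.01   0.   165.98]
shift cm [-15.45   4.59  31.64] turn [14.2   0.   -0.02] tcp [ 563. -325.  385.]
```

View pics/out1_v.png

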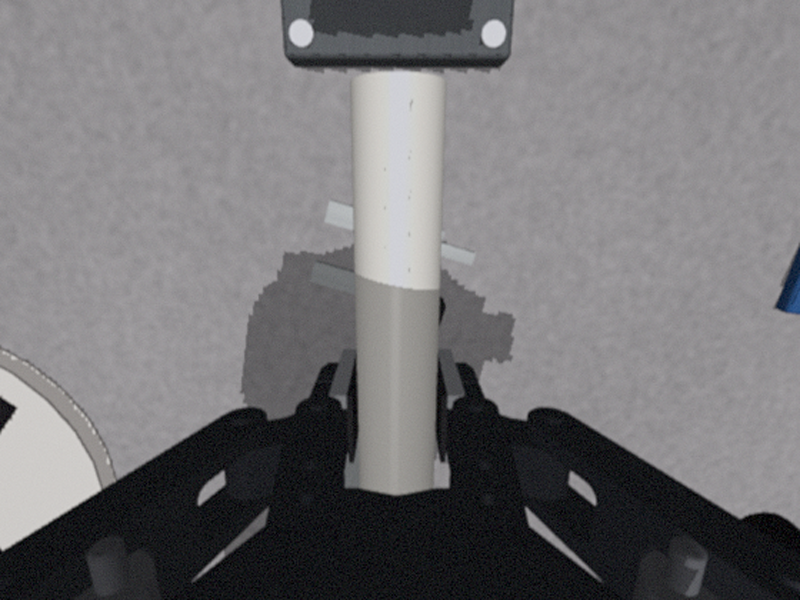

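```bash
python3 -m jog '[[-1.5,0,0,0,0,0,2.5],[-4,0,0,0,0,0,2.5],[-7,0,2,2,0,0,2.5],[-10,0.5,5,4,0,0,2.5],[-12,1.5,9,7,0,0,2.5]]'; python3 - <<'E'
from h import *
from plant import r
st=r.read_state();togo(st,[563,-325,150],-3.1)
E
```

```text
time_s: 22.88
eef_pos: [490.3, -109.2, 353.2]
ee_rot: [77.2, 89.8, -8.7]
ft_force: [1.1, 0.7, -0.7]
finger_gap: 25.1
shift cm [ 4.85  5.7  22.04] turn [ 7.2   0.03 -0.16] tcp [ 563. -325.  305.]
```

```bash
python3 -m jog '[[0,1.2,5,2,0,0,2.5],[0,2.5,10,4,0,0,2.5],[1,3.8,15,5.5,0,0,2.5],[2.5,5,19.5,7.2,0,0,2.5],[4,5.7,22,7.2,0,0,2.5]]'; python3 -m jog '[[0.3,0,0,0,0,0,2.5],[0.3,0,0,0,0,0,2.5],[0.3,0,0,0,0,0,2.5]]'; python3 snap.py wrist pl1; python3 - <<'E'
from h import *
from plant import r
st=r.read_state();togo(st,[563,-325,48],-3.1)
E
```

```text
time_s: 23.5
eef_pos: [563.0, -326.4, 310.1]
ee_rot: [49.9, 90.0, -43.3]
ft_force: [0.7, 0.3, -1.1]
finger_gap: 25.4
time_s: 23.88
eef_pos: [562.4, -323.2, 308.5]
ee_rot: [67.3, 89.9, -25.7]
ft_force: [0.7, -0.9, -1.3]
finger_gap: 25.4
23.875 [ 562.39 -323.21  308.52] [ 67.33  89.92 -25.71] 25.388714983844817 [ 0.66 -0.88 -1.34] [-29.89  17.78  14.28  86.43   0.01 153.15]
shift cm [10.55  0.06  0.17] turn [ 0.06  0.03 -0.07] tcp [ 563. -325.  203.]
```

View pics/pl1_v.png

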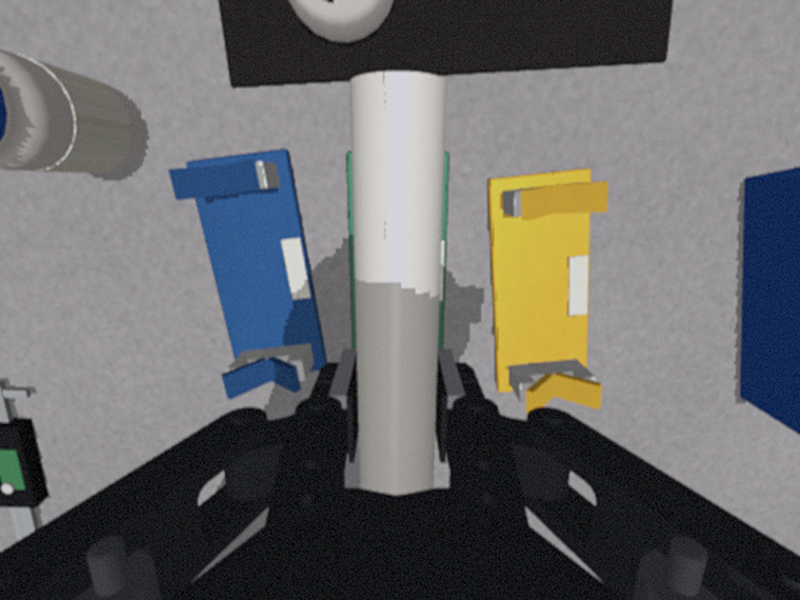

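```bash
python3 -m jog '[[1.5,0.1,0.08,0,0,0,2.5],[3.5,0.1,0.08,0,0,0,2.5],[5.5,0.1,0.08,0,0,0,2.5],[7,0.1,0.08,0,0,0,2.5],[7,0.1,0.08,0,0,0,2.5]]'; python3 -m jog '[[0,0,0,0,0,0,2.5],[0,0,0,0,0,0,2.5]]'; python3 snap.py wrist pl2; python3 - <<'E'
from h import *
a=load("pl2")["image"]
cv2.imwrite("pics/pl2_z.png",cv2.resize(a[30:180,177:377],(800,600),interpolation=cv2.INTER_CUBIC))
E
```

```text
time_s: 24.55
eef_pos: [562.8, -324.5, 235.7]
ee_rot: [-117.3, 89.9, 149.6]
ft_force: [0.6, -0.1, -1.0]
finger_gap: 25.6
time_s: 24.8
eef_pos: [563.4, -325.0, 238.3]
ee_rot: [63.4, 89.9, -29.7]
ft_force: [0.2, 0.4, -1.8]
finger_gap: 25.3
24.8 [ 563.44 -324.99  238.28] [ 63.42  89.91 -29.67] 25.333039203895265 [ 0.23  0.38 -1.82] [-29.98  18.6    7.55  78.87   0.   153.12]
```

View pics/pl2_z.png

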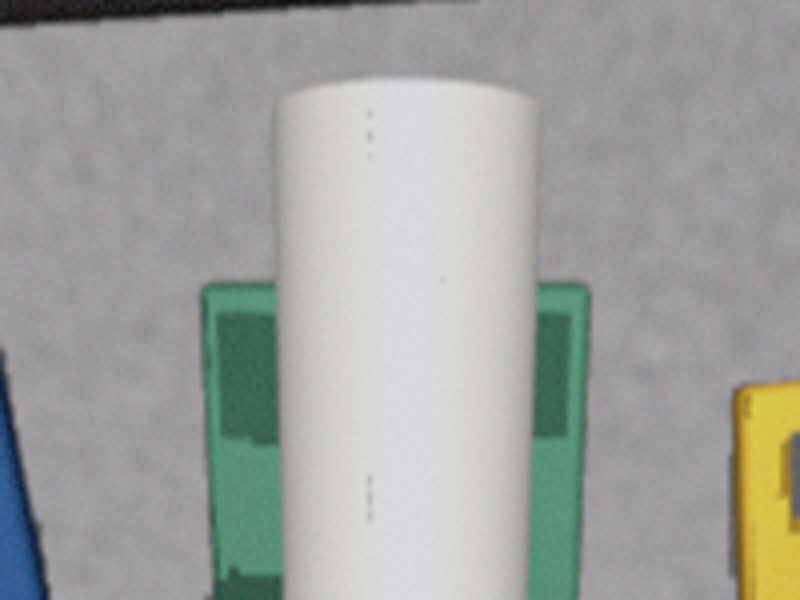

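```bash
python3 - <<'E'
from h import *
w=load("pl2");Z=lambda u:crop(u,(177,30),4)
az=238.28-155.2
a=toz(w,Z((396.5,287)),8);t=toz(w,Z((407,79)),az+13);f=[toz(w,Z(u),50) for u in [(217,313),(572,313),(217,437),(572,437)]]
print("plate far edge",a,"tip",t,"tip-edge",t[0]-a[0],"should be 10"); print(np.array(f),"axis",az)
E
```

```text
plate far edge [ 646.88 -329.44    8.  ] tip [ 657.01 -331.31   96.08] tip-edge 10.12903539788897 should be 10
[[ 641.88 -306.44   50.  ]
 [ 639.42 -351.62   50.  ]
 [ 626.54 -304.93   50.  ]
 [ 624.02 -351.4    50.  ]] axis 83.08000000000001
```

```bash
python3 -m jog '[[0.8,0,-0.14,0,0,0,2.5],[1.6,0,-0.14,0,0,0,2.5],[2.2,0,-0.14,0,0,0,2.5],[2.7,0,-0.14,0,0,0,2.5],[2.7,0,-0.14,0,0,0,2.5]]'; python3 -m jog '[[0,0,0,0,0,0,2.5],[0,0,0,0,0,0,2.5]]'
```

```text
time_s: 25.48
eef_pos: [563.2, -323.4, 209.7]
ee_rot: [-118.2, 90.0, 148.7]
ft_force: [-0.6, 0.6, -1.4]
finger_gap: 25.4
time_s: 25.72
eef_pos: [563.4, -323.5, 210.6]
ee_rot: [60.0, 90.0, -33.1]
ft_force: [0.4, -0.3, -2.0]
finger_gap: 25.4
```

Axis ≈55.4 mm. Look, then creep down.

```bash
python3 snap.py wrist pl3; python3 -c "
from h import *
a=load('pl3')['image']
cv2.imwrite('pics/pl3_z.png',cv2.resize(a[30:180,177:377],(800,600),interpolation=cv2.INTER_CUBIC))"; python3 -m jog '[[0.1,0,0,0,0,0,2.5],[0.2,0,0,0,0,0,2.5],[0.3,0,0,0,0,0,2.5],[0.4,0,0,0,0,0,2.5],[0.4,0,0,0,0,0,2.5]]'
```

```text
25.725 [ 563.38 -323.54  210.62] [ 60.04  89.97 -33.05] 25.36600170173026 [ 0.35 -0.34 -1.96] [-29.87  19.09   5.09  75.97  -0.   153.23]
time_s: 26.4
eef_pos: [563.2, -323.5, 206.1]
ee_rot: [-114.0, 90.0, 152.9]
ft_force: [0.0, -0.4, -0.5]
finger_gap: 25.5
```

View pics/pl3_z.png

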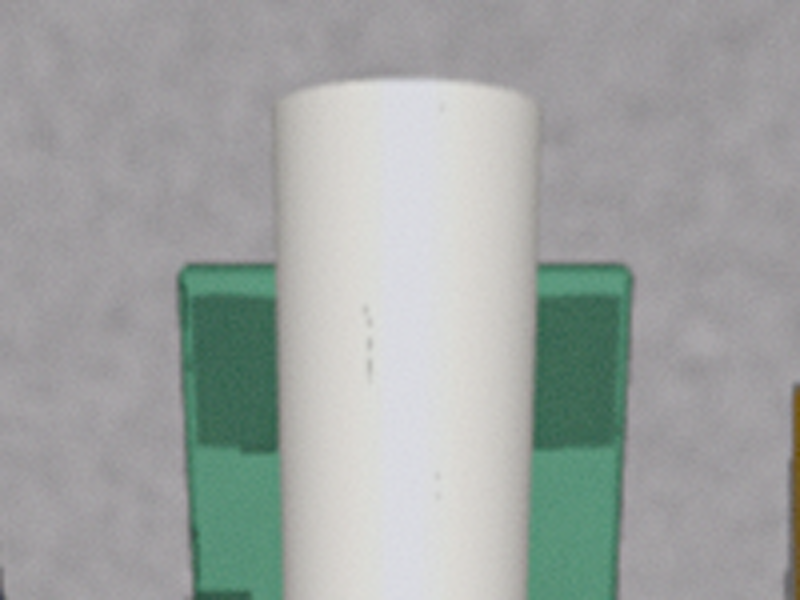

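```bash
python3 -m jog '[[0.05,0,0,0,0,0,2.5],[0.1,0,0,0,0,0,2.5],[0.15,0,0,0,0,0,2.5],[0.18,0,0,0,0,0,2.5],[0.18,0,0,0,0,0,2.5]]'; python3 -m jog '[[0.02,0,0,0,0,0,2.5],[0.04,0,0,0,0,0,2.5],[0.04,0,0,0,0,0,2.5]]'
```

```text
time_s: 27.02
eef_pos: [563.3, -323.5, 204.4]
ee_rot: [-115.1, 90.0, 151.8]
ft_force: [0.5, -0.2, -1.5]
finger_gap: 25.3
time_s: 27.4
eef_pos: [563.3, -323.5, 204.0]
ee_rot: [-101.6, 90.0, 165.3]
ft_force: [0.1, -0.0, -1.8]
finger_gap: 25.6
```

```bash
python3 -m jog '[[0.02,0,0,0,0,0,2.5],[0.04,0,0,0,0,0,2.5],[0.04,0,0,0,0,0,2.5]]';  python3 -m jog '[[0.02,0,0,0,0,0,2.5],[0.04,0,0,0,0,0,2.5],[0.04,0,0,0,0,0,2.5]]'
```

```text
time_s: 27.78
eef_pos: [563.3, -323.5, 203.7]
ee_rot: [32.2, 90.0, -60.9]
ft_force: [0.2, 0.5, -1.7]
finger_gap: 25.7
time_s: 28.15
eef_pos: [563.3, -323.6, 203.4]
ee_rot: [45.5, 90.0, -47.6]
ft_force: [-0.2, -0.8, 1.0]
finger_gap: 25.2
```

```bash
python3 -m jog '[[0.01,0,0,0,0,0,2.5],[0.02,0,0,0,0,0,2.5],[0.02,0,0,0,0,0,2.5]]'
```

```text
time_s: 28.52
eef_pos: [563.3, -323.6, 203.4]
ee_rot: [49.2, 90.0, -43.9]
ft_force: [-0.5, -1.6, 2.5]
finger_gap: 25.6
```

Resting softly (contact ≈4 N). Releasing.

```bash
python3 -m jog '[[0,0,0,0,0,0,2.55],[0,0,0,0,0,0,2.6],[0,0,0,0,0,0,2.65],[0,0,0,0,0,0,2.75],[0,0,0,0,0,0,2.9]]';  python3 -m jog '[[0,0,0,0,0,0,3.3],[0,0,0,0,0,0,3.8],[0,0,0,0,0,0,4.4],[0,0,0,0,0,0,4.6],[0,0,0,0,0,0,4.6]]'; python3 snap.py wrist rel1
```

```text
time_s: 29.15
eef_pos: [563.3, -323.4, 202.8]
ee_rot: [-135.6, 90.0, 131.3]
ft_force: [0.2, 0.9, 0.4]
finger_gap: 28.5
time_s: 29.78
eef_pos: [563.3, -323.5, 203.1]
ee_rot: [-113.4, 90.0, 153.5]
ft_force: [0.2, -0.1, 0.2]
finger_gap: 45.8
29.775 [ 563.28 -323.5   203.07] [-113.41   90.    153.49] 45.82576578212045 [ 0.22 -0.14  0.19] [-29.87  19.29   4.49  75.21  -0.   153.23]
```

View pics/rel1_v.png

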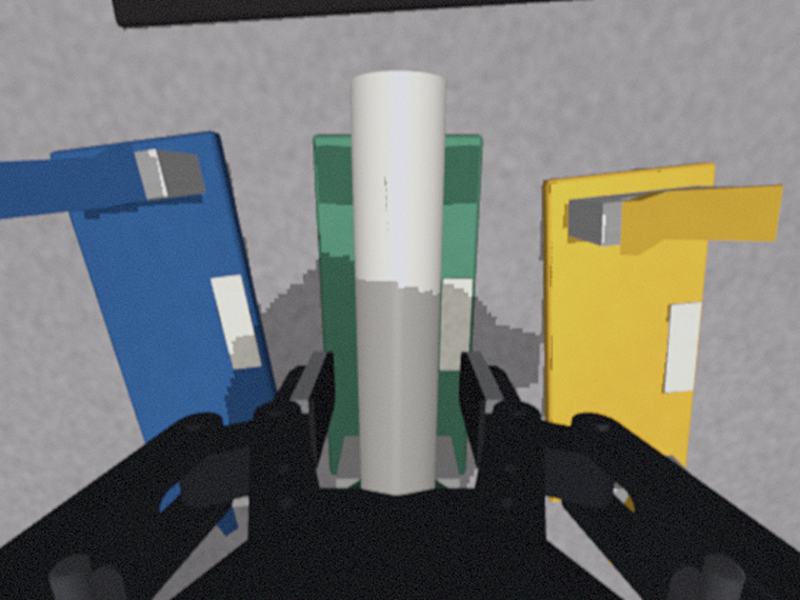

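Tube lies in the green cradle (352–445 px), pads clear on both sides. Retreating straight up.

```bash
python3 -m jog '[[-1,0,0,0,0,0,4.6],[-4,0,0,0,0,0,4.6],[-8,0,0,0,0,0,4.6],[-13,0,0,0,0,0,4.6],[-17,0,0,0,0,0,4.6]]';  python3 -m jog '[[-2,-6,0,0,0,0,4.6],[-2,-10,0,0,0,0,4.6],[-2,-10,0,0,0,0,4.6],[-2,-10,0,0,0,0,4.6]]'; python3 snap.py wrist fin1; python3 snap.py scene fin1c;python3 snap.py side fin1s
```

```text
time_s: 30.45
eef_pos: [563.0, -323.4, 376.2]
ee_rot: [63.2, 89.9, -29.9]
ft_force: [0.8, -0.2, -0.4]
finger_gap: 46.1
time_s: 30.95
eef_pos: [463.6, -318.1, 393.8]
ee_rot: [66.3, 89.9, -26.8]
ft_force: [0.7, 0.6, 0.0]
finger_gap: 45.9
30.95 [ 463.57 -318.11  393.77] [ 66.33  89.93 -26.78] 45.90183760082494 [0.71 0.55 0.04] [-34.46   6.41  10.41  93.93   0.01 148.65]
31.0 [ 463.95 -318.12  393.31] [ 71.63  89.97 -21.45] 45.85876934894172 [ 0.5   0.07 -1.14] [-34.44   6.47  10.42  93.92   0.01 148.65]
31.05 [ 464.12 -318.1   393.04] [108.89  89.99  15.82] 46.07254171222548 [-0.76 -0.18  0.35] [-34.43   6.5   10.42  93.92   0.   148.64]
```

View pics/fin1_v.png

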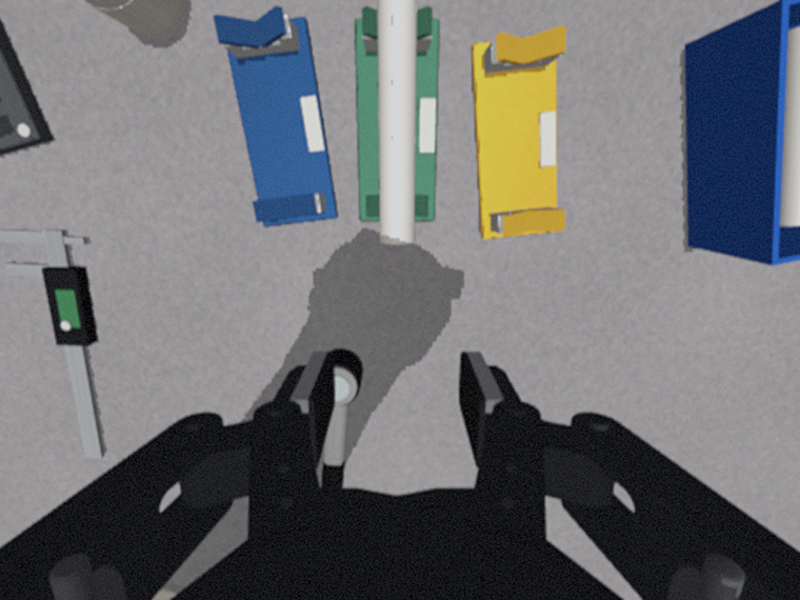

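View pics/fin1c_v.png

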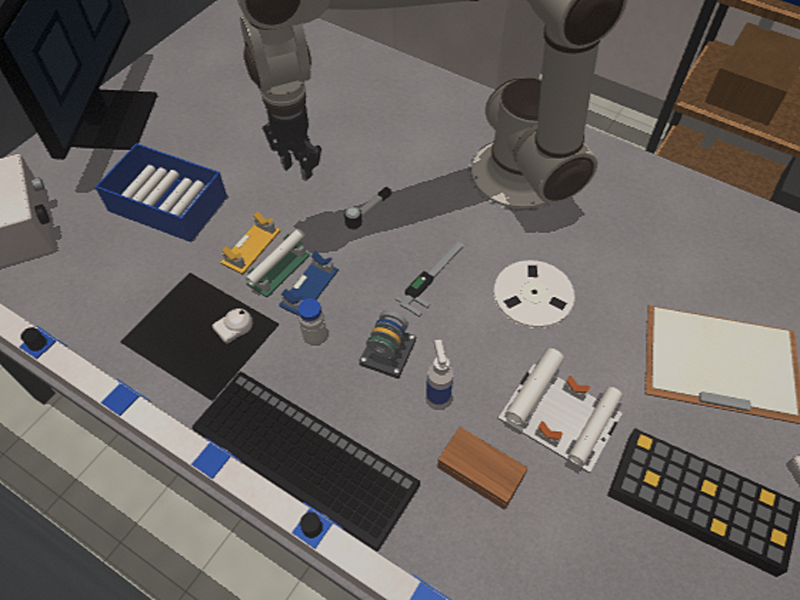

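The tube lies straight in the green cradle (scene ~(275,258)). The other two tubes are in the rack and everything else is in place. Checking for change against the first picture, then handing in.

```bash
python3 - <<'E'
from h import *
a=load("scene0")["image"];b=load("fin1c")["image"]
for n,(x,y,w,h) in dict(rackL=(350,240,45,60),rackR=(400,265,40,65),sanit=(295,235,28,52),jar=(205,205,28,38),case=(305,298,65,58),reel=(344,180,60,50),mouse=(145,210,35,32)).items():
    s,_=cv2.phaseCorrelate(a[y:y+h,x:x+w].mean(2),b[y:y+h,x:x+w].mean(2));print(n,np.round(s,2))
from plant import sign_off;print(sign_off())
E
```

```text
rackL [0.54 0.03]
rackR [-0.01 -0.02]
sanit [-0.  0.]
jar [ 0. -0.]
case [-0.    0.01]
reel [0.   0.01]
mouse [-0.01 -0.02]
the job is handed in; nothing more can be done
None
```

I graded the tube in the orange groove and handed the job in at about 31 s, within the 64 s limit. It is the 26 mm (small) tube: it passed the plain, blue and yellow rings, the green ring stopped it, and it now lies in the green cradle.

**Feeding:** I saw no contact force at the first three rings. At the green ring the force rose to about 4.5–4.7 N, well under the 20 N limit, and I drew the tube straight back out.

**Placing:** It touched down in the cradle with about 4 N. The last pictures show it lying straight in the V, with the gripper open and well clear.

**Checks that fell short:**
- **Grip force:** it can't be read. The set force would be 60 N (half the 120 N maximum), above the 40 N allowed. I stopped the fingers at a 25 mm command on the 26 mm tube, where the opening read 25.1–25.7 mm and nothing slipped. I expect that kept the grip gentle, but it is not confirmed.
- **Bystanders:** comparing before and after in the scene picture, the medium tube, sanitizer, jar, case, reel and mouse moved 0.02 px or less. I compared the calliper and microscope only by eye, and they look unmoved.
- **Large tube:** its patch showed a 0.54 px sideways shift. That patch borders the groove I emptied, and I felt no contact there, so I put it down to the missing tube and its shadow. I did not check it separately.
- **Wrist camera:** it was about 1 mm off sideways from the arm's own position, so I aligned the tube to the rings and the cradle within the same picture instead.

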